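Flash-cure piano parts under the UV lamp

ROBOT

A 7-joint arm with a two-finger parallel gripper is mounted at the origin on the work surface. World frame = base frame: x ahead of the robot, y to its left, z up, the work surface at z = 0. Lengths are in m, angles in rad, forces in N, time in s.
With the tool pointing down it reaches from about 0.4 to 0.875 m from the base axis. Payload 19.3 kg.
Tool frame: the origin (TCP) lies at the very end of the fingers, on their centre line; the grasp point (between the pads) lies 19 mm behind it; z points along the fingers, y is the direction in which the jaws open and shut (so a half turn about z gives the same grasp; the last joint's range is limited). The gripper opens to 85 mm and grips with 20 to 120 N. Pads are 22 mm wide; open, the fingers measure 114 mm over their backs; the gripper's body (76 mm by 85 mm) begins 54 mm behind the grasp point. The pads swing forward as they close: fully open they stand 13 mm farther back than shut.
Start: joints at [1.053, 0.521, -0.036, 1.599, 0.021, 1.021, -0.113], TCP at [0.271, -0.563, 0.195] pointing down, gripper open.
Joint ranges: [-2.91, 2.91], [-0.3, 2.13], [-1.5, 1.42], [0.17, 2.43], [-1.26, 4.41], [0.16, 1.93], [-2.52, 2.52]. Speed limits (rad/s): [1.89, 1.89, 2.39, 2.39, 3.01, 3.01, 3.01].

INTERFACE

Orientations are given as [roll, pitch, yaw] about the fixed x, y, z axes, in that order (R = Rz(yaw) Ry(pitch) Rx(roll)).
In Python, from workcell import telemetry, imaging, ticket gives the robot as it stands.
- The arm moves only by the tool carry_out, never from a script. Its argument "series" is a list of rows, each a list of 7 numbers: the shift along the tool's x, y, z in m, then the turn, a rotation vector about the tool's x, y, z in rad, then the closure in counts, from 0 (fully open) to 255 (shut). In form: [[tx, ty, tz, ax, ay, az, jaw], ...]. A call has 1 to 10 rows; each row is the pose to reach, as a shift and turn from the pose commanded when the call began, along the tool's axes at that moment; what a row does not reach only later rows make up. A row lasts 1/8 s, in which the tool goes at most 62.5 mm and 10.7 degrees, less where a joint would pass 70% of its speed; a pose out of reach is approached as far as the arm can. A call with a gripper value outside its range is refused whole. The fingers move at their own pace and stop on an object; "force" is the grip in N (left out, the last holds). Time passes only in rows, so rows that repeat a pose let the fingers close. It gives the time, the measured TCP pose, the force and the opening at its end, in the units of the state.
- telemetry.observe(): the state, without advancing time (a new reading comes with each control period).
- imaging.grab_frame(name): name is "scene" or "top"; returns (picture, depth): 480x640x3 uint8, blue, green, red; 480x640 float32, m along the optical axis (not along the pixel's ray), 0 where there is no reading.
- imaging.camera_info(name): a dict with "mtx" (3x3 intrinsics, pixels), "extrinsics" (4x4, takes a point from camera to world coordinates). Camera axes: x right, y down, z forward; pixel columns grow to the right and rows downward; lengths in m; the calibration is good to about 2 mm. A picture is of the moment at which its call begins. camera_info takes no time and is no camera call.
- ticket.job_done(): hands the job in, once; it reports no verdict.
The state is a dict: "clock": time; "qpos": joint angles; "qd": joint speeds; "joint_efforts": joint torques, N m; "position": TCP position; "tool_rot": TCP orientation; "force": force on the tool from outside, world axes, zero at the start; "moment": the same for the moment, N m; "grip_width": finger opening in m.
Only numpy, scipy, OpenCV 4.12 (cv2) and the standard library are available. Lean on these libraries where they do the work, as an engineer would, in place of code of your own. Each camera call takes 0.05 s, during which the arm holds its last target.

TASK

Load the UV lamp station and flash-cure the parts: push each standing leg block up against the edge of the bed plate and tip it over so that it lies on the plate, at most 3 cm of it sticking out over the edge, with its sealed end squarely facing the lamp, and hang every bentwood yoke astride the hanging bar. When everything is loaded, pull the lamp knob out until it clicks and leave the lamp on for at least 8 seconds, then push the knob fully home, with all parts still lying and hanging in their places. Leave the other things on the bench alone.

Things in the scene. Friction and masses are not known exactly. Their poses are not given: they have to be found in the camera images.
- bed: UV lamp station, fixed: aluminium bed plate 12 thick, 300 deep, with a grey lamp bar 140 high along its far side, dark window 225 behind the plate's straight near (robot-side) edge. Origin: on that edge at bench height; x to the lamp, y left along the edge (plate from y -260 to +420), z up. The near edge is the stop for the blocks; they belong on the left half, y +70 to +400
- bar_mid (a point): middle of the axis of the level steel hanging bar over the plate's right half: 16 diameter, along the bed's y, 132 above the bench, 85 behind the plate's near edge, 276 clear between two 14 diameter posts on the plate. Axes as the bed's. A hanging yoke's origin is 80 below this axis, anywhere along the bar; four fit 62 apart
- block_1: laminated beech leg block 72 (x) x 84 (y) x 140 (z), 0.55 kg, first standing on end 15 to 45 before the plate's edge, turned a little. Origin: centre of the plain lower end; z to the sealed end (dark, two dowel holes). Pushed low it slides; pushed high, base against the plate edge, it tips over the edge onto the plate: origin then 48 above the bench, lower end about 12 before the edge. None if absent
- block_2: laminated beech leg block 72 (x) x 84 (y) x 140 (z), 0.55 kg, first standing on end 15 to 45 before the plate's edge, turned a little. Origin: centre of the plain lower end; z to the sealed end (dark, two dowel holes). Pushed low it slides; pushed high, base against the plate edge, it tips over the edge onto the plate: origin then 48 above the bench, lower end about 12 before the edge. None if absent
- block_1_end (a point): centre of this block's dark sealed end, 140 from its origin. None if absent
- block_2_end (a point): centre of this block's dark sealed end, 140 from its origin. None if absent
- yoke_1: bentwood yoke, upside-down U of light wood: 58 over the legs (x), 46 deep (y), 100 high, 12 thick, 34 inside, 0.09 kg; legs straight to 71, then a half-round crown, its underside 88 above the feet. First stands on its feet before the station. Origin: midway between the feet, at their underside; z to the crown. Can be gripped from above across the 58, on the legs 45 to 70 above the feet. None if absent
- yoke_2: bentwood yoke, upside-down U of light wood: 58 over the legs (x), 46 deep (y), 100 high, 12 thick, 34 inside, 0.09 kg; legs straight to 71, then a half-round crown, its underside 88 above the feet. First stands on its feet before the station. Origin: midway between the feet, at their underside; z to the crown. Can be gripped from above across the 58, on the legs 45 to 70 above the feet. None if absent
- yoke_3: bentwood yoke, upside-down U of light wood: 58 over the legs (x), 46 deep (y), 100 high, 12 thick, 34 inside, 0.09 kg; legs straight to 71, then a half-round crown, its underside 88 above the feet. First stands on its feet before the station. Origin: midway between the feet, at their underside; z to the crown. Can be gripped from above across the 58, on the legs 45 to 70 above the feet. None if absent
- yoke_4: bentwood yoke, upside-down U of light wood: 58 over the legs (x), 46 deep (y), 100 high, 12 thick, 34 inside, 0.09 kg; legs straight to 71, then a half-round crown, its underside 88 above the feet. First stands on its feet before the station. Origin: midway between the feet, at their underside; z to the crown. Can be gripped from above across the 58, on the legs 45 to 70 above the feet. None if absent
- knob_grip (a point): centre of the round black lamp knob (32 diameter, 28 long) on the front of the fixed white supply box at the right; moves with the knob. 73 above the bench, 32 below the box top, at rest 40 before the box face (14 diameter stem between). x points level into the box (push); pull along -x. The box is 120 wide
- knob (a joint): knob travel: 0 = fully home (lamp off), 0.016 m = out at its detent (lamp on). Past mid-travel it snaps to the nearer end and stays; about 6 N to pull or push it through
- pin_tray: bystander: divided wooden tray of pins, 110 x 200 x 40; origin at its underside's centre. Leave alone.
- glue_pot: bystander: open steel pot, 80 diameter x 80 high; origin at its underside. Leave alone.

How it is judged:
On the way, in this order (a step that is already met when the one before it is completed fails the run):
1. every block lies on the plate with its sealed end facing the lamp and every yoke hangs on the bar, with the knob still home (x of block_1 in the frame of bed between -0.035 and 0.06 m and z of block_1 in the frame of bed between 0.041 and 0.056 m and angle between the z axis of each of block_1, block_2 and the x axis of bed, either way round below 0.22 rad and x of each of block_1_end, block_2_end in the frame of bed above 0.08 m and linear speed of each of block_1, block_2 below 0.03 m/s and x of block_2 in the frame of bed between -0.035 and 0.06 m and z of block_2 in the frame of bed between 0.041 and 0.056 m and x of yoke_1 in the frame of bar_mid between -0.035 and 0.035 m and y of yoke_1 in the frame of bar_mid between -0.135 and 0.135 m and z of yoke_1 in the frame of bar_mid between -0.09 and -0.068 m and angle between each of yoke_1, yoke_2, yoke_3, yoke_4's own z axis and vertical below 0.35 rad and linear speed of each of yoke_1, yoke_2, yoke_3, yoke_4 below 0.05 m/s and x of yoke_2 in the frame of bar_mid between -0.035 and 0.035 m and y of yoke_2 in the frame of bar_mid between -0.135 and 0.135 m and z of yoke_2 in the frame of bar_mid between -0.09 and -0.068 m and x of yoke_3 in the frame of bar_mid between -0.035 and 0.035 m and y of yoke_3 in the frame of bar_mid between -0.135 and 0.135 m and z of yoke_3 in the frame of bar_mid between -0.09 and -0.068 m and x of yoke_4 in the frame of bar_mid between -0.035 and 0.035 m and y of yoke_4 in the frame of bar_mid between -0.135 and 0.135 m and z of yoke_4 in the frame of bar_mid between -0.09 and -0.068 m and value of joint knob below 0.003 m), for 0.3 s.
2. the knob is out at its detent and stays out for 8 s (value of joint knob above 0.0135 m), for 8 s.
At the end, for the whole second after the job is handed in: Knob home within 2 mm; each block lies still on the plate, lower end 35 mm before to 60 mm past its near edge, sealed end towards the lamp, square within 12 degrees; each yoke hangs still astride the bar, crown up, leaning under 20 degrees (x of block_1 in the frame of bed between -0.035 and 0.06 m and z of block_1 in the frame of bed between 0.041 and 0.056 m and angle between the z axis of each of block_1, block_2 and the x axis of bed, either way round below 0.22 rad and x of each of block_1_end, block_2_end in the frame of bed above 0.08 m and linear speed of each of block_1, block_2 below 0.03 m/s and x of block_2 in the frame of bed between -0.035 and 0.06 m and z of block_2 in the frame of bed between 0.041 and 0.056 m and x of yoke_1 in the frame of bar_mid between -0.035 and 0.035 m and y of yoke_1 in the frame of bar_mid between -0.135 and 0.135 m and z of yoke_1 in the frame of bar_mid between -0.09 and -0.068 m and angle between each of yoke_1, yoke_2, yoke_3, yoke_4's own z axis and vertical below 0.35 rad and linear speed of each of yoke_1, yoke_2, yoke_3, yoke_4 below 0.05 m/s and x of yoke_2 in the frame of bar_mid between -0.035 and 0.035 m and y of yoke_2 in the frame of bar_mid between -0.135 and 0.135 m and z of yoke_2 in the frame of bar_mid between -0.09 and -0.068 m and x of yoke_3 in the frame of bar_mid between -0.035 and 0.035 m and y of yoke_3 in the frame of bar_mid between -0.135 and 0.135 m and z of yoke_3 in the frame of bar_mid between -0.09 and -0.068 m and x of yoke_4 in the frame of bar_mid between -0.035 and 0.035 m and y of yoke_4 in the frame of bar_mid between -0.135 and 0.135 m and z of yoke_4 in the frame of bar_mid between -0.09 and -0.068 m and value of joint knob below 0.002 m); the robot touches nothing.
It fails at once if a bystander is moved more than 3 cm: pin tray (distance of pin_tray from where it was at the start of the episode above 0.03 m).
It fails at once if a bystander is moved more than 3 cm: glue pot (distance of glue_pot from where it was at the start of the episode above 0.03 m).
Of block_1, block_2 only 1 to 2 are there at a start; the rules pass over those that are not, and their reading is None.
Of yoke_1, yoke_2, yoke_3, yoke_4 only 3 to 4 are there at a start; the rules pass over those that are not, and their reading is None.
At some moment in a run one of block_1, block_2 may be knocked a few centimetres aside while the robot is not near it.
It also fails if it takes over 210 s, if anything falls off the work surface, if the arm or the gripper's body presses on something with over 40 N, if the wrist force passes 120 N, or if a joint passes its speed limit or range.

## Working session

There is one attempt and no reset: what is moved stays moved. The work goes in short steps, Python scripts to look and compute and a tool call to move; the robot and the scene stay as the last step left them, time stands still between calls to the robot, and variables do not carry over. Pictures are saved under pics/ and viewed, and the job is handed in when it is done.

Besides the shell and the picture viewer there is one more tool, called as name(argument=value, ...), one argument or row to a line, values as JSON. carry_out: Moves the arm, as the interface text tells. Its arguments: {"type":"object","properties":{"series":{"type":"array"},"force":{"type":"number"}},"required":["series"]}

```bash
mkdir -p pics; ls
python3 - <<'E'
from workcell import telemetry, imaging
import cv2, numpy as np
print(telemetry.observe())
for n in ("scene","top"):
    p,d=imaging.grab_frame(n); cv2.imwrite(f"pics/{n}0.png",p); np.save(f"{n}0.npy",d)
    print(imaging.camera_info(n))
E
```

```text
pics
{'clock': 0.0, 'qpos': array([ 1.05277928,  0.52203462, -0.03632767,  1.59998542,  0.02121138,
        1.02108524, -0.11279793]), 'qd': array([-0.00093125,  0.0001906 , -0.00033263, -0.00057828,  0.00099336,
       -0.00086108,  0.00142572]), 'joint_efforts': array([ 1.16506151e-03, -9.27100325e+01,  1.98107913e+00, -3.69940495e+01,
        1.80669461e-02,  8.10855185e-03, -2.94553467e-05]), 'position': array([ 0.27042798, -0.56306002,  0.194521  ]), 'tool_rot': array([-3.14046890e+00,  8.89984479e-05,  4.47814967e-01]), 'force': array([ 0.59095905, -0.75736963,  0.18135843]), 'moment': array([ 0.0174336 ,  0.05958067, -0.01368741]), 'grip_width': 0.08565993018265439}
{'mtx': array([[448.2955963 ,   0.        , 315.58354262],
       [  0.        , 448.2955963 , 237.65561008],
       [  0.        ,   0.        ,   1.        ]]), 'extrinsics': array([[ 0.73346221,  0.55905597, -0.38663887,  1.04068208],
       [ 0.67959397, -0.61451697,  0.40065065, -0.48547199],
       [-0.01361001, -0.55661955, -0.83065603,  1.13553433],
       [ 0.        ,  0.        ,  0.        ,  1.        ]])}
{'mtx': array([[503.39805646,   0.        , 318.79443024],
       [  0.        , 503.39805646, 239.10188147],
       [  0.        ,   0.        ,   1.        ]]), 'extrinsics': array([[ 0.01535038, -0.99347366,  0.1130241 ,  0.39644816],
       [-0.99988038, -0.01503801,  0.00361579, -0.00974513],
       [-0.00189254, -0.11306608, -0.99358567,  1.56068333],
       [ 0.        ,  0.        ,  0.        ,  1.        ]])}
```

View pics/scene0.png

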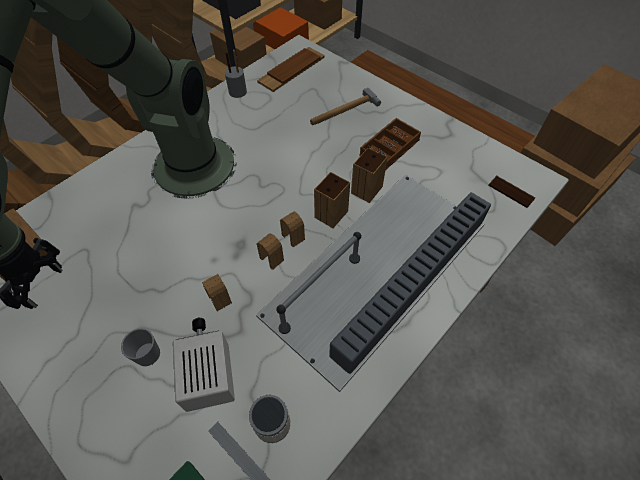

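View pics/top0.png

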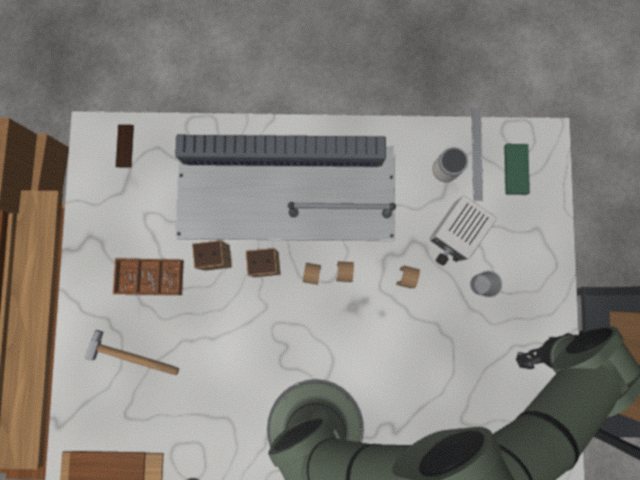

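```bash
cat > h.py <<'E'
import numpy as np, cv2
from workcell import telemetry, imaging
def cloud(d,info):
    K=info["mtx"];E=info["extrinsics"]
    v,u=np.mgrid[0:480,0:640]
    P=np.stack([(u-K[0,2])/K[0,0]*d,(v-K[1,2])/K[1,1]*d,d],-1)
    return P@E[:3,:3].T+E[:3,3]
def ray(uv,z,info):
    K=info["mtx"];E=info["extrinsics"]
    r=E[:3,:3]@np.array([(uv[0]-K[0,2])/K[0,0],(uv[1]-K[1,2])/K[1,1],1])
    t=(z-E[2,3])/r[2]; return E[:3,3]+t*r
def proj(P,info):
    K=info["mtx"];E=info["extrinsics"]
    c=(np.asarray(P)-E[:3,3])@E[:3,:3]
    return np.stack([c[...,0]/c[...,2]*K[0,0]+K[0,2],c[...,1]/c[...,2]*K[1,1]+K[1,2]],-1)
E
python3 - <<'E'
from h import *
info=imaging.camera_info("top"); d=np.load("top0.npy"); P=cloud(d,info)
# bench noise
for (u,v) in [(300,300),(250,210),(340,265),(263,262),(210,250),(345,272),(312,272),(408,277),(340,207),(300,145),(462,225),(485,284),(450,160),(443,259),(148,276)]:
    print((u,v),P[v,u].round(4), P[v-1:v+2,u-1:u+2,2].std().round(4))
p=cv2.imread("pics/top0.png")
c=cv2.resize(p[130:320,100:520],None,fx=1.9,fy=1.9*1.0,interpolation=cv2.INTER_CUBIC); cv2.imwrite("pics/topc.png",c)
c=cv2.resize(p[220:310,290:440],None,fx=5,fy=5,interpolation=cv2.INTER_CUBIC); cv2.imwrite("pics/topy.png",c)
E
```

```text
(300, 300) [ 0.3845  0.0509 -0.0007] 0.0038
(250, 210) [0.661  0.2121 0.0098] 0.004
(340, 265) [ 0.4882 -0.0673  0.0955] 0.0031
(263, 262) [0.4904 0.1519 0.1417] 0.0025
(210, 250) [0.5219 0.3024 0.144 ] 0.003
(345, 272) [ 0.4677 -0.0818  0.1011] 0.0021
(312, 272) [0.4665 0.0138 0.0966] 0.003
(408, 277) [ 0.4558 -0.2631  0.1068] 0.4587
(340, 207) [ 0.6516 -0.0639  0.139 ] 0.0036
(300, 145) [0.8365 0.0548 0.1257] 0.0018
(462, 225) [ 0.6097 -0.4216  0.1053] 0.0021
(485, 284) [ 0.4422 -0.5182  0.0033] 0.0033
(450, 160) [ 0.8031 -0.3888  0.1071] 0.0041
(443, 259) [ 0.5111 -0.3701  0.0841] 0.0032
(148, 276) [0.4502 0.5149 0.0237] 0.0069
```

View pics/topc.png

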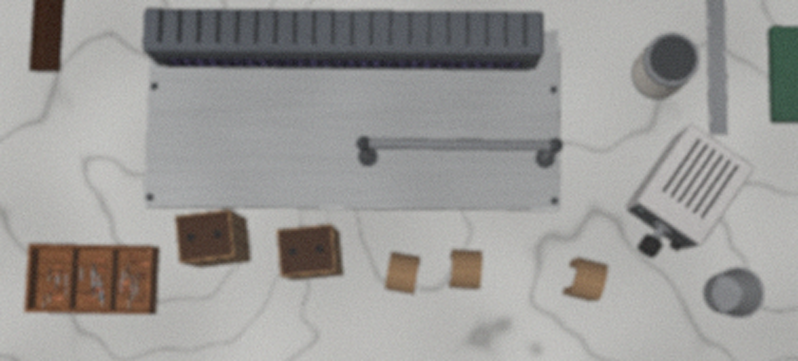

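View pics/topy.png

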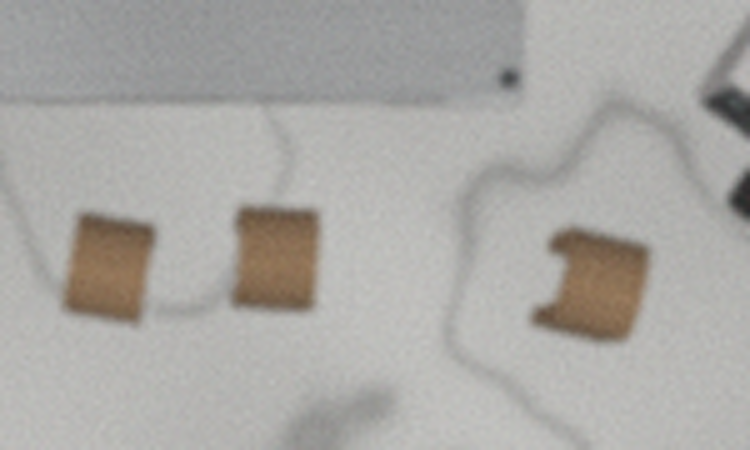

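```bash
cat > bed.py <<'E'
from h import *
def bedfit(pic,info):
    g=cv2.GaussianBlur(cv2.cvtColor(pic,cv2.COLOR_BGR2GRAY).astype(float),(0,0),1.0)
    pts=[]
    for u in list(range(282,388)):
        col=g[225:252,u]; dg=np.diff(col)
        k=np.argmax(dg)
        if 0<k<len(dg)-1:
            a,b,c=dg[k-1:k+2]; s=(a-c)/(2*(a-2*b+c)); pts.append((u,225+k+0.5+s))
    W=np.array([ray(p,0.012,info)[:2] for p in pts])
    m=np.median(W,0)
    for _ in range(4):
        A=np.polyfit(W[:,1],W[:,0],1); r=W[:,0]-np.polyval(A,W[:,1]); W=W[abs(r)<max(2*r.std(),.001)]
    return A,r.std(),len(W),g
if __name__=="__main__":
    info=imaging.camera_info("top"); p=cv2.imread("pics/top0.png")
    A,s,n,g=bedfit(p,info); print(A,s,n)
    # right and left plate ends : along rows
    for rows,lo,hi,sg in [((215,232),385,405,1),((170,230),168,190,-1)]:
        o=[]
        for v in range(*rows):
            dg=sg*np.diff(g[v,lo:hi]); k=np.argmax(dg); o.append(ray((lo+k+.5,v),0.012,info)[:2])
        o=np.array(o); print(np.median(o,0), np.polyfit(o[:,0],o[:,1],1))
    d=np.load("top0.npy");P=cloud(d,info)
    q=P[190:230,200:280].reshape(-1,3); print("plate z",np.median(q[:,2]))
    q=P[285:330,290:380].reshape(-1,3); print("bench z",np.median(q[:,2]))
    # bar
    m=(P[...,2]>0.115)&(P[...,2]<0.165); m[:196]=0;m[222:]=0;m[:,:286]=0;m[:,400:]=0
    q=P[m];print("bar",len(q),q.mean(0),q.min(0),q.max(0),np.polyfit(q[:,1],q[:,0],1))
    hsv=cv2.cvtColor(p,cv2.COLOR_BGR2HSV)
    for nm,(u0,v0,u1,v1),zr in [("b1",(185,230,240,280),(.125,.155)),("b2",(240,240,290,285),(.125,.155)),("y1",(300,255,326,290),(.085,.115)),("y2",(333,255,358,290),(.085,.115)),("y3",(395,255,425,295),(.085,.115)),("box",(425,190,500,270),(.095,.115)),("knob",(430,250,455,270),(.06,.095))]:
        m=np.zeros((480,640),bool); m[v0:v1,u0:u1]=1; m&=(P[...,2]>zr[0])&(P[...,2]<zr[1])
        q=P[m]; r=cv2.minAreaRect((q[:,:2]*1000).astype(np.float32)); print(nm,len(q),q.mean(0).round(4),np.round(r[0],1),np.round(r[1],1),round(r[2],1))
E
python3 bed.py
```

```text
[-0.01530617  0.56754624] 0.0005815227940060133 92
[ 0.62651767 -0.23849176] [ 0.21686274 -0.371993  ]
[0.69046388 0.44182528] [-0.01726812  0.45427832]
plate z 0.012507158623715098
bench z 0.00013610716204781603
bar 603 [ 0.65454636 -0.06723205  0.1387783 ] [ 0.64343652 -0.22183263  0.12682134] [0.66575439 0.08846982 0.15009209] [-0.00481643  0.65422254]
b1 775 [0.51   0.3099 0.1405] [510.5 311.3] [72.3 86.1] 8.0
b2 764 [0.491  0.1588 0.1404] [491.9 159.6] [73.3 84.1] 6.7
y1 276 [0.4635 0.0169 0.0963] [463.6  16.6] [45.8 54.7] 81.0
y2 284 [ 0.4704 -0.0818  0.0959] [470.8 -81.8] [45.5 54. ] 85.5
y3 283 [ 0.4568 -0.2703  0.0962] [ 457.9 -270.8] [46.6 54.2] 76.5
box 2121 [ 0.6031 -0.4305  0.1054] [ 603.7 -432. ] [120.5 153.9] 55.0
knob 157 [ 0.5166 -0.3718  0.0832] [ 519.7 -376.3] [32.6 59.3] 44.8
```

```bash
cat > go.py <<'E'
import sys
from h import *
from scipy.spatial.transform import Rotation as R
def rel(target,yaw,ref=None):
    s=telemetry.observe()
    p,e=(s["position"],s["tool_rot"]) if ref is None else ref
    R0=R.from_euler("xyz",e); R1=R.from_euler("xyz",[np.pi,0,yaw])
    t=R0.inv().apply(np.array(target)-p); a=(R0.inv()*R1).as_rotvec()
    return np.r_[t,a].round(4)
if __name__=="__main__":
    a=list(map(float,sys.argv[1:]))
    s=telemetry.observe(); print(round(s["clock"],2),s["position"].round(4),s["tool_rot"].round(3),s["qpos"].round(2),s["force"].round(1),round(s["grip_width"],4))
    for i in range(0,len(a),4): print(rel(a[i:i+3],a[i+3]).tolist())
E
python3 go.py 0.457 -0.2705 0.2 1.335
```

```text
0.1 [ 0.2704 -0.5631  0.1946] [-3.141  0.     0.448] [ 1.05  0.52 -0.04  1.6   0.02  1.02 -0.11] [ 1.1 -0.3 -0.4] 0.0855
[0.2948, -0.183, -0.0052, -0.001, -0.0004, -0.8873]
```

carry_out(
  series=[
    [0.295,-0.183,-0.005,-0.001,0,-0.887,0],
    [0.295,-0.183,-0.005,-0.001,0,-0.887,0],
    [0.295,-0.183,-0.005,-0.001,0,-0.887,0],
    [0.295,-0.183,-0.005,-0.001,0,-0.887,0],
    [0.295,-0.183,-0.005,-0.001,0,-0.887,0],
    [0.295,-0.183,-0.005,-0.001,0,-0.887,0],
    [0.295,-0.183,-0.005,-0.001,0,-0.887,0],
    [0.295,-0.183,-0.005,-0.001,0,-0.887,0],
  ],
  force=30,
)

```text
clock: 1.1
position: [0.4568, -0.2713, 0.1999]
tool_rot: [3.141, 0.001, 1.334]
force: [0.0, -0.2, -0.0]
grip_width: 0.0856
```

```bash
python3 go.py 0.457 -0.2705 0.038 1.335
```

```text
1.1 [ 0.4568 -0.2713  0.1999] [3.141e+00 1.000e-03 1.334e+00] [ 0.68  0.38 -0.33  1.83  0.15  0.95  0.04] [ 0.  -0.2 -0. ] 0.0856
[0.0009, -0.0, 0.1619, 0.0003, 0.0006, -0.0009]
```

carry_out(
  series=[
    [0.001,0,0.06,0,0,0,0],
    [0.001,0,0.11,0,0,0,0],
    [0.001,0,0.14,0,0,0,0],
    [0.001,0,0.162,0,0,0,0],
    [0.001,0,0.162,0,0,0,0],
    [0.001,0,0.162,0,0,0,140],
    [0.001,0,0.162,0,0,0,140],
    [0.001,0,0.162,0,0,0,140],
    [0.001,0,0.162,0,0,0,140],
    [0.001,0,0.162,0,0,0,140],
  ],
  force=30,
)

```text
clock: 2.35
position: [0.458, -0.2704, 0.0394]
tool_rot: [3.139, 0.001, 1.334]
force: [-2.7, 0.4, 9.4]
grip_width: 0.0538
```

```bash
python3 go.py 0.457 -0.2705 0.23 1.335 0.655 -0.144 0.23 1.586
python3 - <<'E'
from h import *
p,d=imaging.grab_frame("scene"); cv2.imwrite("pics/s1.png",cv2.resize(p[180:360,140:340],None,fx=3,fy=3))
E
```

```text
2.35 [ 0.458  -0.2704  0.0394] [3.139e+00 1.000e-03 1.334e+00] [ 0.62  0.61 -0.27  1.96  0.27  0.61 -0.06] [-2.7  0.4  9.4] 0.0538
[-0.0005, -0.0005, -0.1906, 0.0023, 0.0012, -0.0007]
[0.1689, 0.1624, -0.1904, 0.0022, 0.0015, -0.2517]
```

View pics/s1.png

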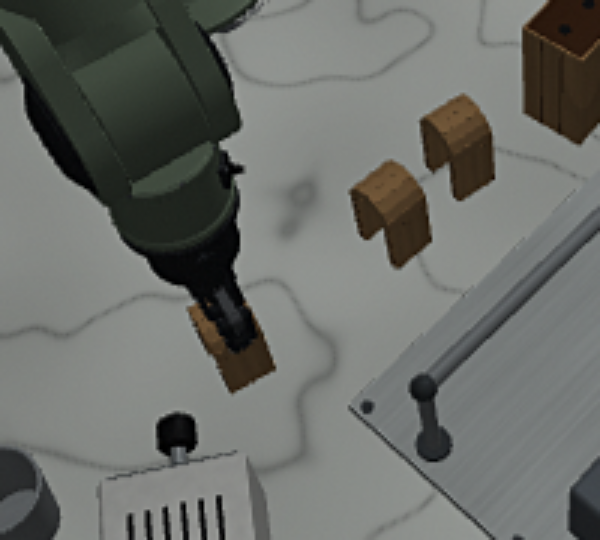

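carry_out(
  series=[
    [0,0,-0.01,0,0,0,140],
    [0,0,-0.03,0,0,0,140],
    [0,0,-0.08,0,0,0,140],
    [0,0,-0.13,0,0,0,140],
    [0,0,-0.17,0,0,0,140],
    [0,0,-0.19,0,0,0,140],
    [0,0,-0.19,0,0,0,140],
  ],
)

```text
clock: 3.28
position: [0.458, -0.27, 0.2301]
tool_rot: [3.138, 0.001, 1.335]
force: [-0.4, 0.4, -1.6]
grip_width: 0.0539
```

```bash
python3 go.py 0.655 -0.144 0.23 1.586
python3 - <<'E'
from h import *
p,d=imaging.grab_frame("scene"); cv2.imwrite("pics/s2.png",cv2.resize(p[120:360,100:340],None,fx=2.5,fy=2.5))
E
```

```text
3.27 [ 0.458  -0.27    0.2301] [3.138e+00 1.000e-03 1.335e+00] [ 0.69  0.35 -0.35  1.79  0.14  1.02  0.05] [-0.4  0.4 -1.6] 0.0539
[0.1686, 0.162, 0.0005, 0.0038, 0.0019, -0.2514]
```

View pics/s2.png

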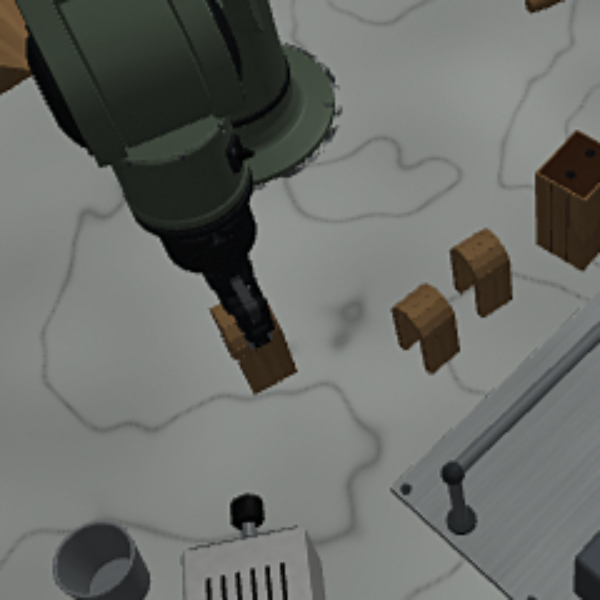

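carry_out(
  series=[
    [0.169,0.162,0,0.003,0.002,-0.251,140],
    [0.169,0.162,0,0.003,0.002,-0.251,140],
    [0.169,0.162,0,0.003,0.002,-0.251,140],
    [0.169,0.162,0,0.003,0.002,-0.251,140],
    [0.169,0.162,0,0.003,0.002,-0.251,140],
    [0.169,0.162,0,0.003,0.002,-0.251,140],
    [0.169,0.162,0,0.003,0.002,-0.251,140],
  ],
)

```text
clock: 4.2
position: [0.6537, -0.1444, 0.2279]
tool_rot: [-3.139, -0.001, 1.584]
force: [-0.6, -0.5, -0.0]
grip_width: 0.0537
```

```bash
python3 go.py 0.655 -0.144 0.091 1.586
python3 - <<'E'
from h import *
p,d=imaging.grab_frame("scene"); cv2.imwrite("pics/s3.png",cv2.resize(p[160:360,200:440],None,fx=3,fy=3))
E
```

```text
4.2 [ 0.6537 -0.1444  0.2279] [-3.139e+00 -1.000e-03  1.584e+00] [ 0.38  0.59 -0.41  1.41  0.24  1.19 -0.04] [-0.6 -0.5 -0. ] 0.0537
[0.0002, 0.0017, 0.1369, -0.0027, -0.0013, -0.0016]
```

View pics/s3.png

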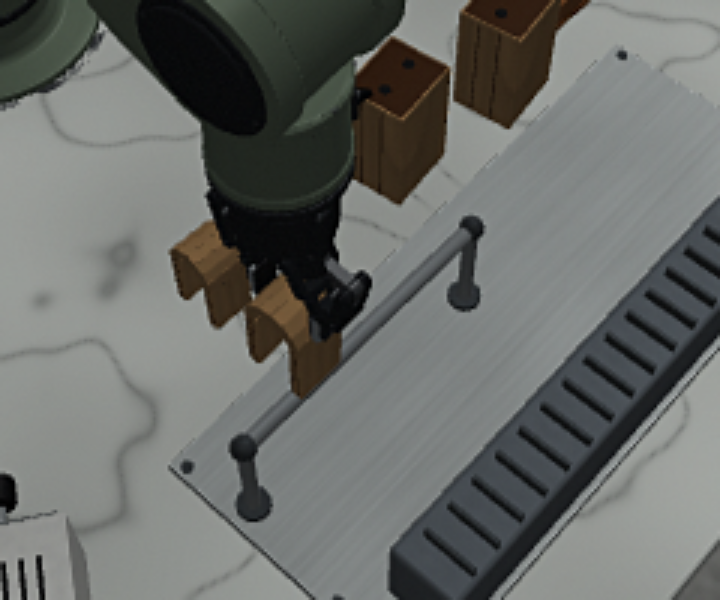

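carry_out(
  series=[
    [0,0.0015,0.03,-0.002,-0.001,0,140],
    [0,0.0015,0.055,-0.002,-0.001,0,140],
    [0,0.0015,0.08,-0.002,-0.001,0,140],
    [0,0.0015,0.105,-0.002,-0.001,0,140],
    [0,0.0015,0.12,-0.002,-0.001,0,140],
    [0,0.0015,0.128,-0.002,-0.001,0,140],
    [0,0.0015,0.132,-0.002,-0.001,0,140],
    [0,0.0015,0.132,-0.002,-0.001,0,140],
  ],
)

```text
clock: 5.25
position: [0.656, -0.1431, 0.0966]
tool_rot: [3.141, -0.001, 1.586]
force: [-0.1, -0.2, -0.9]
grip_width: 0.0538
```

```bash
python3 go.py 0.655 -0.144 0.089 1.586
python3 - <<'E'
from h import *
p,d=imaging.grab_frame("scene"); cv2.imwrite("pics/s4.png",cv2.resize(p[180:360,200:440],None,fx=3,fy=3))
E
```

```text
5.25 [ 0.656  -0.1431  0.0966] [ 3.141e+00 -1.000e-03  1.586e+00] [ 0.36  0.72 -0.38  1.54  0.31  0.94 -0.1 ] [-0.1 -0.2 -0.9] 0.0538
[-0.0009, -0.001, 0.0076, 0.0005, -0.0006, -0.0003]
```

View pics/s4.png

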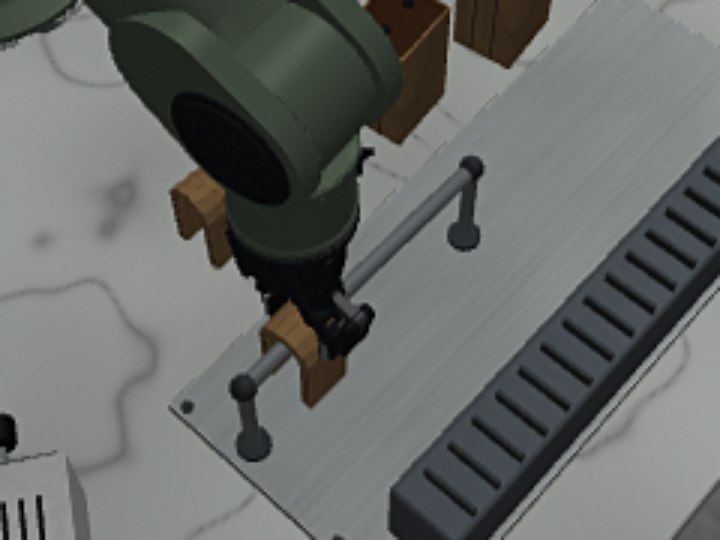

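carry_out(
  series=[
    [-0.001,-0.001,0.004,0,0,0,140],
    [-0.001,-0.001,0.006,0,0,0,140],
    [-0.001,-0.001,0.006,0,0,0,140],
    [-0.001,-0.001,0.006,0,0,0,0],
    [-0.001,-0.001,0.006,0,0,0,0],
    [-0.001,-0.001,0.006,0,0,0,0],
    [-0.001,-0.001,0.006,0,0,0,0],
    [-0.001,-0.001,0.006,0,0,0,0],
  ],
)

```text
clock: 6.3
position: [0.6548, -0.144, 0.0902]
tool_rot: [3.142, -0.001, 1.586]
force: [0.4, 0.3, -0.2]
grip_width: 0.0853
```

```bash
python3 go.py 0.654 -0.144 0.23 1.586
```

```text
6.3 [ 0.6548 -0.144   0.0902] [ 3.142e+00 -1.000e-03  1.586e+00] [ 0.36  0.73 -0.38  1.54  0.31  0.93 -0.1 ] [ 0.4  0.3 -0.2] 0.0853
[0.0001, -0.0008, -0.1398, 0.0, -0.0008, -0.0002]
```

carry_out(
  series=[
    [0,0,-0.04,0,0,0,0],
    [0,0,-0.1,0,0,0,0],
    [0,0,-0.14,0,0,0,0],
    [0,0,-0.14,0,0,0,0],
  ],
)

```text
clock: 6.8
position: [0.6562, -0.1443, 0.2336]
tool_rot: [3.136, 0.0, 1.586]
force: [-0.0, -1.2, -0.6]
grip_width: 0.0853
```

```bash
python3 go.py 0.4705 -0.0818 0.18 1.492
python3 - <<'E'
from h import *
p,d=imaging.grab_frame("scene"); cv2.imwrite("pics/s5.png",cv2.resize(p[160:360,200:440],None,fx=3,fy=3))
E
```

```text
6.8 [ 0.6562 -0.1443  0.2336] [3.136 0.    1.586] [ 0.38  0.59 -0.41  1.41  0.24  1.19 -0.04] [-0.  -1.2 -0.6] 0.0853
[0.0652, -0.185, 0.0526, 0.0051, 0.0001, 0.0936]
```

View pics/s5.png

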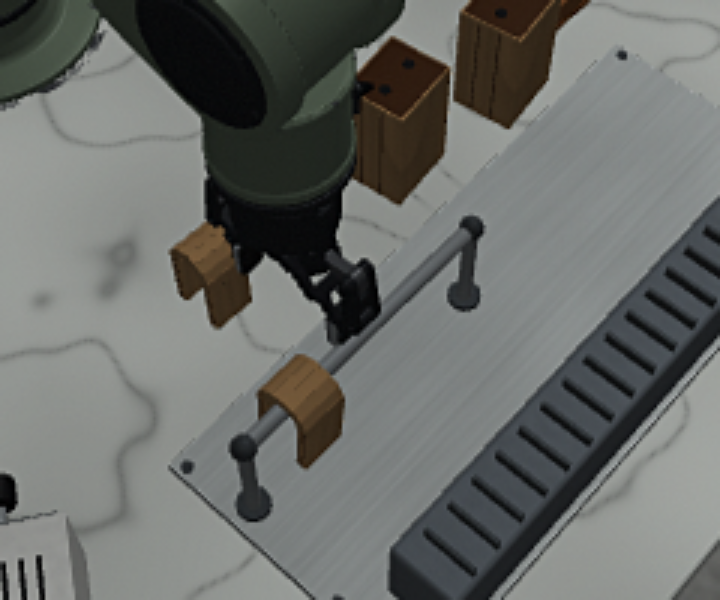

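carry_out(
  series=[
    [0.065,-0.185,0.053,0.004,0,0.094,0],
    [0.065,-0.185,0.053,0.004,0,0.094,0],
    [0.065,-0.185,0.053,0.004,0,0.094,0],
    [0.065,-0.185,0.053,0.004,0,0.094,0],
    [0.065,-0.185,0.053,0.004,0,0.094,0],
    [0.065,-0.185,0.053,0.004,0,0.094,0],
  ],
)

```text
clock: 7.6
position: [0.4695, -0.0821, 0.177]
tool_rot: [-3.138, -0.001, 1.492]
force: [0.2, 0.6, -0.5]
grip_width: 0.0856
```

```bash
python3 go.py 0.4705 -0.0818 0.038 1.492
```

```text
7.6 [ 0.4695 -0.0821  0.177 ] [-3.138e+00 -1.000e-03  1.492e+00] [ 0.41  0.34 -0.44  1.98  0.19  0.87 -0.22] [ 0.2  0.6 -0.5] 0.0856
[0.0002, 0.0015, 0.139, -0.004, -0.0009, -0.0005]
```

carry_out(
  series=[
    [0,0.001,0.05,-0.003,0,0,0],
    [0,0.001,0.1,-0.003,0,0,0],
    [0,0.001,0.136,-0.003,0,0,0],
    [0,0.001,0.137,-0.003,0,0,0],
    [0,0.001,0.137,-0.003,0,0,0],
    [0,0.001,0.137,-0.003,0,0,140],
    [0,0.001,0.137,-0.003,0,0,140],
    [0,0.001,0.137,-0.003,0,0,140],
    [0,0.001,0.137,-0.003,0,0,140],
    [0,0.001,0.137,-0.003,0,0,140],
  ],
)

```text
clock: 8.85
position: [0.4686, -0.0821, 0.0415]
tool_rot: [-3.14, 0.001, 1.491]
force: [-11.3, 2.0, 28.1]
grip_width: 0.0525
```

```bash
python3 go.py 0.4705 -0.0818 0.23 1.492 0.654 -0.072 0.23 1.586
```

```text
8.85 [ 0.4686 -0.0821  0.0415] [-3.140e+00  1.000e-03  1.491e+00] [ 0.32  0.55 -0.35  2.09  0.35  0.55 -0.37] [-11.3   2.   28.1] 0.0525
[0.0004, 0.0016, -0.1885, -0.0016, 0.0005, -0.0005]
[0.0247, 0.1837, -0.1888, -0.0017, 0.0005, -0.0945]
```

carry_out(
  series=[
    [0,0.001,-0.01,0,0,0,140],
    [0,0.001,-0.04,0,0,0,140],
    [0,0.001,-0.09,0,0,0,140],
    [0,0.001,-0.14,0,0,0,140],
    [0,0.001,-0.189,0,0,0,140],
    [0,0.001,-0.189,0,0,0,140],
  ],
)

```text
clock: 9.6
position: [0.4722, -0.0822, 0.2331]
tool_rot: [3.136, 0.0, 1.491]
force: [-0.6, 0.6, -1.3]
grip_width: 0.0517
```

```bash
python3 go.py 0.654 -0.072 0.23 1.586
python3 - <<'E'
from h import *
p,d=imaging.grab_frame("scene"); cv2.imwrite("pics/s6.png",cv2.resize(p[120:320,160:400],None,fx=3,fy=3))
E
```

```text
9.6 [ 0.4722 -0.0822  0.2331] [3.136 0.    1.491] [ 0.44  0.27 -0.48  1.91  0.15  0.99 -0.18] [-0.6  0.6 -1.3] 0.0517
[0.0246, 0.1804, 0.0041, 0.0055, 0.0006, -0.0946]
```

View pics/s6.png

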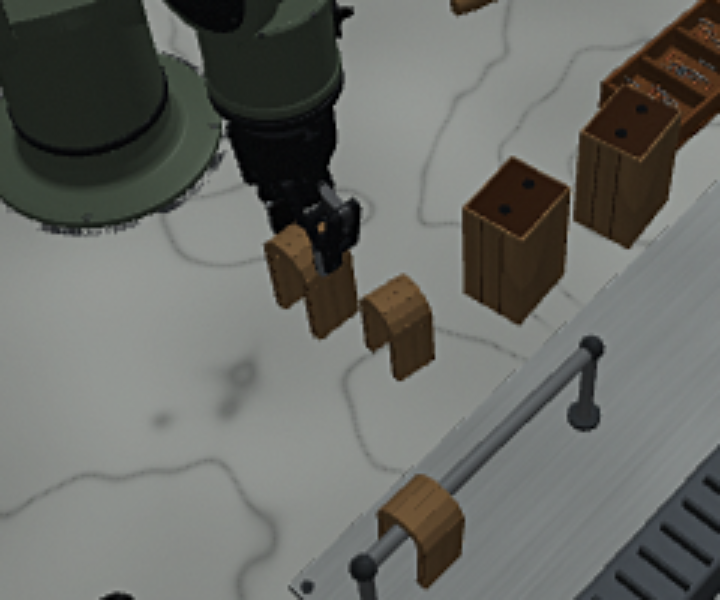

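Run:
```python
from h import *
p,d=imaging.grab_frame("scene");info=imaging.camera_info("scene");P=cloud(d,info)
s=telemetry.observe()["position"]
m=(abs(P[...,0]-s[0])<.05)&(abs(P[...,1]-s[1])<.04)&(P[...,2]>.12)&(P[...,2]<.35)
hsv=cv2.cvtColor(p,cv2.COLOR_BGR2HSV); m&=(hsv[...,1]>70)&(hsv[...,0]<25)
q=P[m];print(len(q),q.mean(0),np.percentile(q,[2,50,98],axis=0).round(4))
r=q-s
for lo in np.arange(-.06,.08,.01):
    k=(r[:,2]>=lo)&(r[:,2]<lo+.01)
    if k.sum()>3: print(round(lo,3),k.sum(),np.percentile(r[k,0],[5,95]).round(3),np.percentile(r[k,1],[5,95]).round(3))
```

```text
650 [ 0.48086823 -0.09116551  0.24679911] [[ 0.4443 -0.1058  0.1935]
 [ 0.4914 -0.0943  0.2461]
 [ 0.5008 -0.0629  0.291 ]]
-0.04 47 [-0.022  0.029] [-0.023  0.014]
-0.03 58 [-0.02  0.03] [-0.023  0.017]
-0.02 62 [-0.021  0.03 ] [-0.023  0.017]
-0.01 67 [-0.023  0.03 ] [-0.023  0.017]
0.0 51 [-0.02   0.029] [-0.023  0.017]
0.01 62 [-0.02  0.03] [-0.023  0.019]
0.02 55 [-0.022  0.029] [-0.023  0.015]
0.03 48 [-0.025  0.03 ] [-0.023  0.019]
0.04 44 [-0.024  0.029] [-0.024  0.007]
0.05 120 [-0.019  0.019] [-0.023  0.003]
0.06 30 [-0.008  0.007] [-0.021  0.009]
```

carry_out(
  series=[
    [0.025,0.181,0.003,0.005,0,-0.094,140],
    [0.025,0.181,0.003,0.005,0,-0.094,140],
    [0.025,0.181,0.003,0.005,0,-0.094,140],
    [0.025,0.181,0.003,0.005,0,-0.094,140],
    [0.025,0.181,0.003,0.005,0,-0.094,140],
    [0.025,0.181,0.003,0.005,0,-0.094,140],
  ],
)

```text
clock: 10.45
position: [0.652, -0.0717, 0.226]
tool_rot: [-3.135, -0.001, 1.586]
force: [0.6, -0.5, -0.2]
grip_width: 0.0523
```

```bash
python3 go.py 0.654 -0.072 0.092 1.586
```

```text
10.45 [ 0.652  -0.0717  0.226 ] [-3.135e+00 -1.000e-03  1.586e+00] [ 0.3   0.58 -0.45  1.45  0.26  1.18 -0.17] [ 0.6 -0.5 -0.2] 0.0523
[-0.0004, 0.0029, 0.134, -0.0065, -0.0006, -0.0004]
```

carry_out(
  series=[
    [0,0.001,0.03,-0.002,0,0,140],
    [0,0.001,0.055,-0.002,0,0,140],
    [0,0.001,0.08,-0.002,0,0,140],
    [0,0.001,0.105,-0.002,0,0,140],
    [0,0.001,0.12,-0.002,0,0,140],
    [0,0.001,0.128,-0.002,0,0,140],
    [0,0.001,0.132,-0.002,0,0,140],
    [0,0.001,0.132,-0.002,0,0,140],
  ],
)

```text
clock: 11.45
position: [0.6533, -0.0713, 0.0945]
tool_rot: [-3.138, -0.001, 1.586]
force: [0.1, -0.5, -0.6]
grip_width: 0.0523
```

```bash
python3 go.py 0.654 -0.072 0.091 1.586
```

```text
11.45 [ 0.6533 -0.0713  0.0945] [-3.138e+00 -1.000e-03  1.586e+00] [ 0.28  0.71 -0.41  1.57  0.33  0.93 -0.23] [ 0.1 -0.5 -0.6] 0.0523
[-0.0007, 0.0007, 0.0035, -0.0034, -0.0008, -0.0002]
```

carry_out(
  series=[
    [0,0,0.002,-0.003,0,0,140],
    [0,0,0.003,-0.003,0,0,140],
    [0,0,0.003,-0.003,0,0,0],
    [0,0,0.003,-0.003,0,0,0],
    [0,0,0.003,-0.003,0,0,0],
    [0,0,0.003,-0.003,0,0,0],
    [0,0,-0.04,-0.003,0,0,0],
    [0,0,-0.1,-0.003,0,0,0],
    [0,0,-0.135,-0.003,0,0,0],
    [0,0,-0.135,-0.003,0,0,0],
  ],
)

```text
clock: 12.7
position: [0.6548, -0.0714, 0.2319]
tool_rot: [3.138, -0.0, 1.585]
force: [-0.6, 0.7, -1.2]
grip_width: 0.0851
```

```bash
python3 go.py 0.4635 0.0168 0.18 1.414
python3 - <<'E'
from h import *
p,d=imaging.grab_frame("scene"); cv2.imwrite("pics/s7.png",cv2.resize(p[120:320,200:440],None,fx=3,fy=3))
E
```

```text
12.7 [ 0.6548 -0.0714  0.2319] [ 3.138 -0.     1.585] [ 0.3   0.57 -0.45  1.45  0.26  1.18 -0.17] [-0.6  0.7 -1.2] 0.0851
[0.0909, -0.1902, 0.0513, 0.0034, -0.0008, 0.1715]
```

View pics/s7.png

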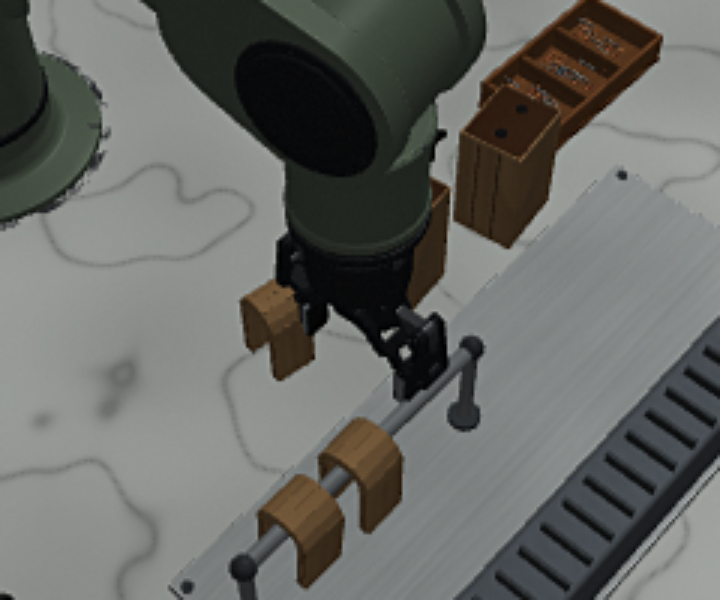

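Two yokes hang, at zoomed (300,530) and (362,475). Now the third.

carry_out(
  series=[
    [0.091,-0.19,0.051,0.003,0,0.171,0],
    [0.091,-0.19,0.051,0.003,0,0.171,0],
    [0.091,-0.19,0.051,0.003,0,0.171,0],
    [0.091,-0.19,0.051,0.003,0,0.171,0],
    [0.091,-0.19,0.051,0.003,0,0.171,0],
    [0.091,-0.19,0.051,0.003,0,0.171,0],
    [0.091,-0.19,0.051,0.003,0,0.171,0],
  ],
)

```text
clock: 13.62
position: [0.4628, 0.0165, 0.178]
tool_rot: [-3.137, -0.001, 1.414]
force: [0.3, -0.2, 0.2]
grip_width: 0.0855
```

```bash
python3 go.py 0.4635 0.0168 0.04 1.414
```

```text
13.62 [0.4628 0.0165 0.178 ] [-3.137e+00 -1.000e-03  1.414e+00] [ 0.23  0.32 -0.49  2.01  0.19  0.86 -0.51] [ 0.3 -0.2  0.2] 0.0855
[0.0003, 0.0012, 0.138, -0.0044, -0.0007, 0.0]
```

carry_out(
  series=[
    [0,0.001,0.05,-0.003,0,0,0],
    [0,0.001,0.1,-0.003,0,0,0],
    [0,0.001,0.135,-0.003,0,0,0],
    [0,0.001,0.136,-0.003,0,0,0],
    [0,0.001,0.136,-0.003,0,0,0],
    [0,0.001,0.136,-0.003,0,0,140],
    [0,0.001,0.136,-0.003,0,0,140],
    [0,0.001,0.136,-0.003,0,0,140],
    [0,0.001,0.134,-0.003,0,0,140],
    [0,0.001,0.13,-0.003,0,0,140],
  ],
)

```text
clock: 14.88
position: [0.4629, 0.0167, 0.0489]
tool_rot: [-3.141, -0.001, 1.415]
force: [0.0, -0.6, 0.1]
grip_width: 0.0499
```

```bash
python3 go.py 0.4635 0.0168 0.23 1.414
```

```text
14.88 [0.4629 0.0167 0.0489] [-3.141e+00 -1.000e-03  1.415e+00] [ 0.14  0.53 -0.39  2.12  0.37  0.56 -0.68] [ 0.  -0.6  0.1] 0.0499
[0.0002, 0.0005, -0.1811, -0.0003, -0.0005, 0.0008]
```

carry_out(
  series=[
    [0,0,-0.02,0,0,0,140],
    [0,0,-0.06,0,0,0,140],
    [0,0,-0.11,0,0,0,140],
    [0,0,-0.16,0,0,0,140],
    [0,0,-0.182,0,0,0,140],
    [0,0,-0.182,0,0,0,140],
  ],
)

```text
clock: 15.62
position: [0.4636, 0.0166, 0.2319]
tool_rot: [3.139, -0.001, 1.414]
force: [-0.2, -0.9, -1.8]
grip_width: 0.0501
```

```bash
cat > held.py <<'E'
from h import *
p,d=imaging.grab_frame("scene");info=imaging.camera_info("scene");P=cloud(d,info)
cv2.imwrite("pics/held.png",cv2.resize(p[120:320,200:440],None,fx=3,fy=3))
s=telemetry.observe()["position"]
m=(abs(P[...,0]-s[0])<.05)&(abs(P[...,1]-s[1])<.04)&(P[...,2]>.12)&(P[...,2]<.35)
hsv=cv2.cvtColor(p,cv2.COLOR_BGR2HSV); m&=(hsv[...,1]>70)&(hsv[...,0]<25)
q=P[m];r=q-s
for lo in np.arange(-.06,.08,.01):
    k=(r[:,2]>=lo)&(r[:,2]<lo+.01)
    if k.sum()>3: print(round(lo,3),k.sum(),np.percentile(r[k,0],[5,95]).round(3),np.percentile(r[k,1],[5,95]).round(3))
E
python3 held.py; python3 go.py .654 .001 .23 1.586
```

```text
-0.05 6 [-0.02  0.03] [-0.022  0.013]
-0.04 55 [-0.022  0.031] [-0.025  0.011]
-0.03 57 [-0.023  0.031] [-0.026  0.013]
-0.02 65 [-0.023  0.031] [-0.026  0.015]
-0.01 54 [-0.024  0.031] [-0.026  0.013]
0.0 59 [-0.024  0.031] [-0.027  0.014]
0.01 57 [-0.025  0.031] [-0.026  0.011]
0.02 62 [-0.023  0.032] [-0.026  0.011]
0.03 47 [-0.027  0.031] [-0.026  0.016]
0.04 55 [-0.024  0.026] [-0.026  0.015]
0.05 131 [-0.017  0.014] [-0.023  0.013]
15.68 [0.463  0.0165 0.2307] [ 3.141 -0.     1.414] [ 0.27  0.25 -0.52  1.94  0.15  0.98 -0.47] [-0.5 -0.2 -1.7] 0.0497
[0.0145, 0.1911, 0.0007, 0.0002, -0.0004, -0.1716]
```

View pics/held.png

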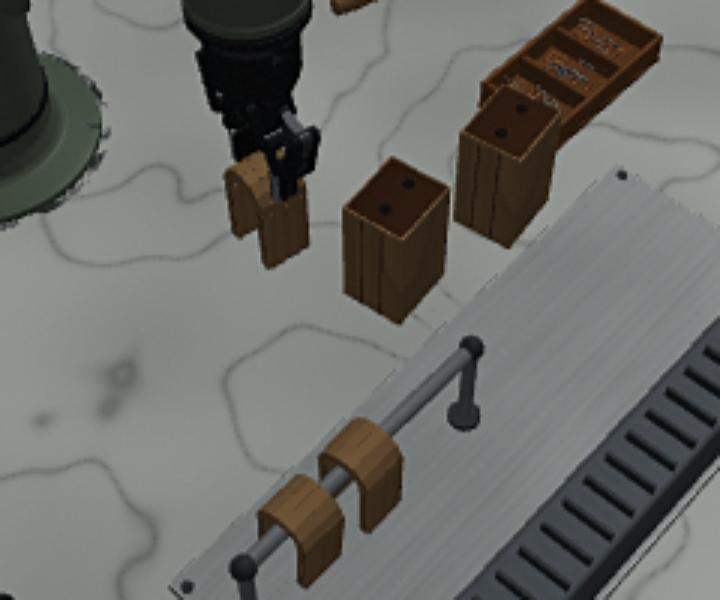

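carry_out(
  series=[
    [0.0145,0.191,0,0,0,-0.172,140],
    [0.0145,0.191,0,0,0,-0.172,140],
    [0.0145,0.191,0,0,0,-0.172,140],
    [0.0145,0.191,0,0,0,-0.172,140],
    [0.0145,0.191,0,0,0,-0.172,140],
    [0.0145,0.191,0,0,0,-0.172,140],
    [0.0145,0.191,0,0,0,-0.172,140],
  ],
)

```text
clock: 16.55
position: [0.6533, 0.0012, 0.2306]
tool_rot: [-3.141, -0.0, 1.587]
force: [-0.5, -1.2, -1.2]
grip_width: 0.0502
```

```bash
python3 go.py 0.654 0.001 0.0945 1.586
```

```text
16.55 [0.6533 0.0012 0.2306] [-3.141 -0.     1.587] [ 0.21  0.57 -0.48  1.46  0.28  1.18 -0.29] [-0.5 -1.2 -1.2] 0.0502
[-0.0003, 0.0008, 0.1361, -0.0005, -0.0002, 0.0009]
```

carry_out(
  series=[
    [0,0.001,0.03,0,0,0,140],
    [0,0.001,0.055,0,0,0,140],
    [0,0.001,0.08,0,0,0,140],
    [0,0.001,0.105,0,0,0,140],
    [0,0.001,0.12,0,0,0,140],
    [0,0.001,0.128,0,0,0,140],
    [0,0.001,0.133,0,0,0,140],
    [0,0.001,0.133,0,0,0,140],
  ],
)

```text
clock: 17.55
position: [0.6548, 0.0015, 0.0974]
tool_rot: [-3.141, -0.001, 1.587]
force: [-0.3, -0.9, -0.5]
grip_width: 0.0495
```

```bash
python3 go.py 0.654 0.001 0.0945 1.586
```

```text
17.55 [0.6548 0.0015 0.0974] [-3.141e+00 -1.000e-03  1.587e+00] [ 0.19  0.71 -0.44  1.58  0.35  0.93 -0.36] [-0.3 -0.9 -0.5] 0.0495
[-0.0005, -0.0008, 0.0029, -0.0006, -0.0007, 0.0008]
```

carry_out(
  series=[
    [0,-0.001,0.002,0,0,0,140],
    [0,-0.001,0.003,0,0,0,140],
    [0,-0.001,0.003,0,0,0,0],
    [0,-0.001,0.003,0,0,0,0],
    [0,-0.001,0.003,0,0,0,0],
    [0,-0.001,0.003,0,0,0,0],
    [0,-0.001,-0.04,0,0,0,0],
    [0,-0.001,-0.1,0,0,0,0],
    [0,-0.001,-0.135,0,0,0,0],
    [0,-0.001,-0.135,0,0,0,0],
  ],
)

```text
clock: 18.8
position: [0.655, 0.0014, 0.2349]
tool_rot: [3.138, -0.001, 1.586]
force: [0.7, 0.2, -0.8]
grip_width: 0.0853
```

```bash
python3 held.py
cat > meas.py <<'E'
from h import *
import sys
info=imaging.camera_info("top");p,d=imaging.grab_frame("top");P=cloud(d,info)
cv2.imwrite(sys.argv[1],cv2.resize(p[120:320,100:520],None,fx=1.9,fy=1.9))
hsv=cv2.cvtColor(p,cv2.COLOR_BGR2HSV)
wood=(hsv[...,1]>60)&(hsv[...,0]<25)
for nm,(x0,x1,y0,y1),zr in [("b1",(.4,.75,.23,.42),(.125,.155)),("b2",(.4,.75,.09,.23),(.125,.155)),("b1lie",(.5,.75,.23,.42),(.07,.1)),("b2lie",(.5,.75,.09,.23),(.07,.1))]:
    m=(P[...,0]>x0)&(P[...,0]<x1)&(P[...,1]>y0)&(P[...,1]<y1)&(P[...,2]>zr[0])&(P[...,2]<zr[1])&wood
    q=P[m]
    if len(q)>20:
        r=cv2.minAreaRect((q[:,:2]*1000).astype(np.float32)); print(nm,len(q),q.mean(0).round(4),np.round(r[0],1),np.round(r[1],1),round(r[2],1))
E
python3 meas.py pics/t8.png
```

```text
0.05 4 [-0.043 -0.042] [-0.01   0.006]
b1 702 [0.5098 0.3077 0.1404] [510.1 309.7] [71.1 82.9] 7.3
b2 681 [0.4903 0.1567 0.1405] [490.9 157.5] [70.8 80.8] 6.7
b1lie 29 [0.5236 0.2711 0.0853] [523.5 271.1] [46.   2.4] 8.4
```

View pics/held.png

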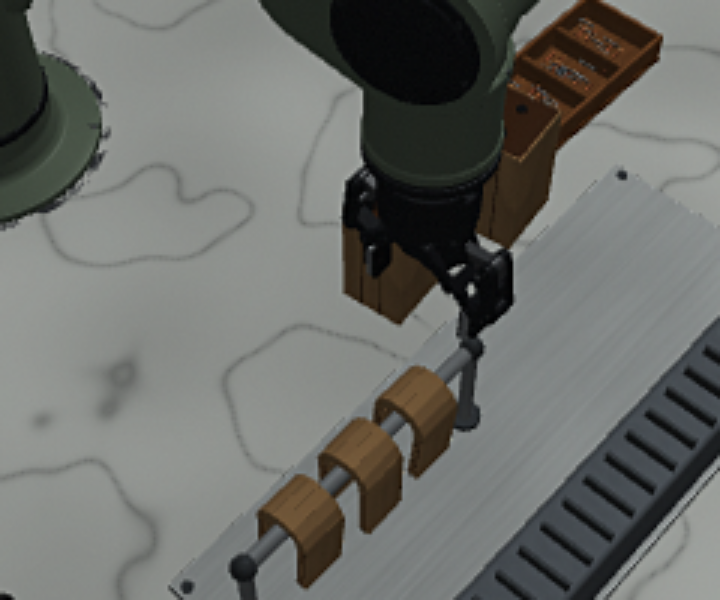

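View pics/t8.png

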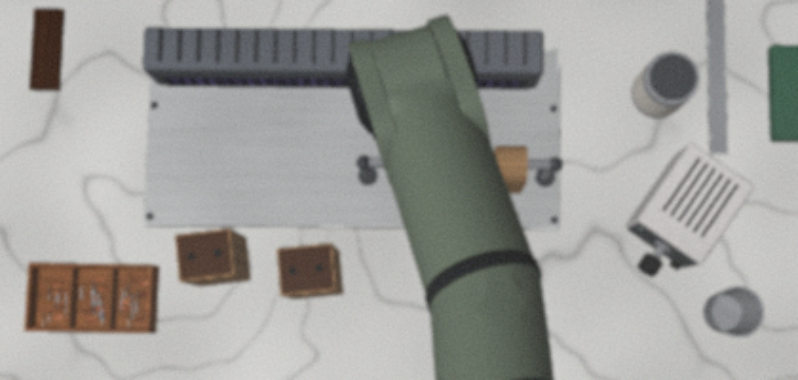

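```bash
python3 go.py 0.491 0.1585 0.23 1.688
```

```text
18.9 [0.6536 0.0012 0.2317] [-3.14  -0.     1.587] [ 0.21  0.57 -0.48  1.46  0.28  1.18 -0.29] [-0.6  0.3 -0.8] 0.0856
[0.1599, -0.1601, 0.002, -0.0013, -0.0005, -0.1013]
```

carry_out(
  series=[
    [0.16,-0.16,0.002,0,0,-0.101,0],
    [0.16,-0.16,0.002,0,0,-0.101,0],
    [0.16,-0.16,0.002,0,0,-0.101,0],
    [0.16,-0.16,0.002,0,0,-0.101,0],
    [0.16,-0.16,0.002,0,0,-0.101,0],
    [0.16,-0.16,0.002,0,0,-0.101,0],
    [0.16,-0.16,0.002,0,0,-0.101,0],
  ],
)

```text
clock: 19.77
position: [0.4918, 0.1578, 0.2298]
tool_rot: [-3.14, -0.001, 1.686]
force: [0.1, 0.3, 0.2]
grip_width: 0.0856
```

```bash
python3 go.py 0.491 0.1585 0.082 1.688;python3 - <<'E'
from h import *
p,d=imaging.grab_frame("scene"); cv2.imwrite("pics/s9.png",cv2.resize(p[80:280,260:500],None,fx=3,fy=3))
E
```

```text
19.77 [0.4918 0.1578 0.2298] [-3.140e+00 -1.000e-03  1.686e+00] [ 0.04  0.36 -0.6   1.82  0.23  1.04 -0.53] [0.1 0.3 0.2] 0.0856
[0.0007, -0.0004, 0.1478, -0.0018, -0.0006, -0.0017]
```

View pics/s9.png

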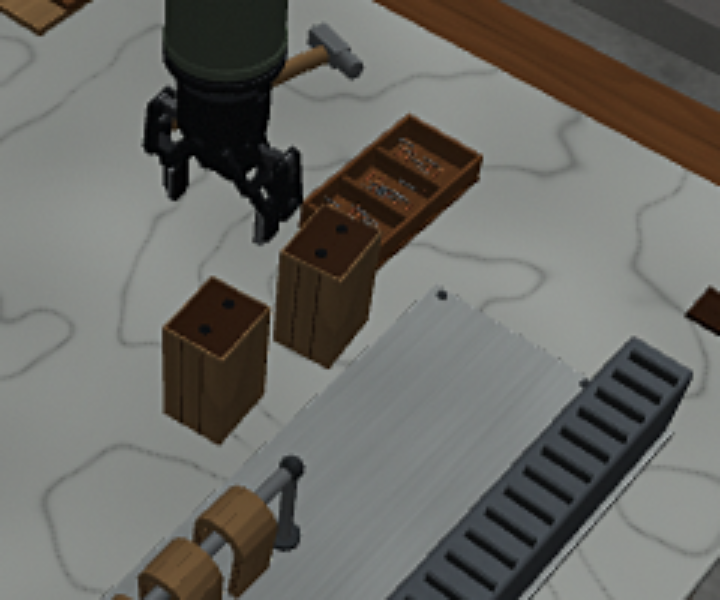

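carry_out(
  series=[
    [0.0005,0,0.05,-0.001,0,0,0],
    [0.0005,0,0.085,-0.001,0,0,0],
    [0.0005,0,0.1,-0.001,0,0,0],
    [0.0005,0,0.108,-0.001,0,0,0],
    [0.0005,0,0.115,-0.001,0,0,0],
    [0.0005,0,0.117,-0.001,0,0,0],
  ],
)

```text
clock: 20.58
position: [0.4914, 0.1593, 0.1136]
tool_rot: [3.141, -0.001, 1.688]
force: [-0.5, -0.1, 1.0]
grip_width: 0.0854
```

```bash
python3 go.py 0.491 0.1585 0.082 1.688;python3 - <<'E'
from h import *
p,d=imaging.grab_frame("scene"); cv2.imwrite("pics/s10.png",cv2.resize(p[120:240,290:430],None,fx=5,fy=5))
E
```

```text
20.57 [0.4914 0.1593 0.1136] [ 3.141e+00 -1.000e-03  1.688e+00] [-0.02  0.51 -0.54  1.94  0.36  0.79 -0.65] [-0.5 -0.1  1. ] 0.0854
[-0.0008, -0.0005, 0.0316, 0.0008, -0.0008, -0.0004]
```

View pics/s10.png

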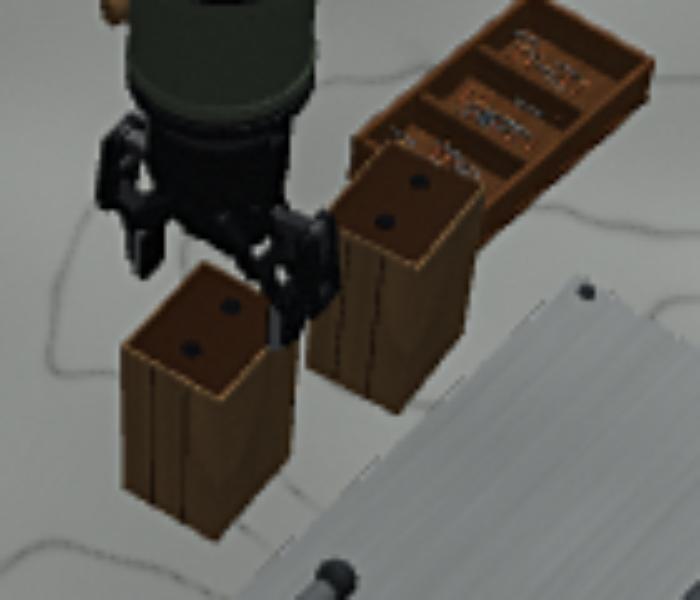

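carry_out(
  series=[
    [0,0,0.01,0,0,0,0],
    [0,0,0.02,0,0,0,0],
    [0,0,0.03,0,0,0,0],
    [0,0,0.03,0,0,0,0],
    [0,0,0.03,0,0,0,100],
    [0,0,0.03,0,0,0,100],
    [0,0,0.03,0,0,0,100],
    [0,0,0.027,0,0,0,100],
    [0,0,0.024,0,0,0,100],
  ],
  force=60,
)

```text
clock: 21.75
position: [0.4911, 0.1592, 0.0895]
tool_rot: [-3.142, -0.001, 1.688]
force: [-0.4, 0.3, -6.4]
grip_width: 0.0702
```

```bash
python3 go.py 0.524 0.1585 0.088 1.586
```

```text
21.75 [0.4911 0.1592 0.0895] [-3.142e+00 -1.000e-03  1.688e+00] [-0.04  0.54 -0.52  1.96  0.39  0.74 -0.67] [-0.4  0.3 -6.4] 0.0702
[-0.0045, 0.0326, 0.0015, -0.0001, -0.0007, 0.1017]
```

carry_out(
  series=[
    [-0.002,0.012,0.002,0,0,0.05,100],
    [-0.004,0.024,0.002,0,0,0.102,100],
    [-0.0045,0.033,0.002,0,0,0.102,100],
    [-0.0045,0.033,0.002,0,0,0.102,100],
    [-0.0045,0.035,0.002,0,0,0.102,100],
    [-0.0045,0.0365,0.002,0,0,0.102,100],
    [-0.0045,0.038,0.002,0,0,0.102,100],
    [-0.0045,0.038,0.002,0,0,0.102,100],
  ],
)

```text
clock: 22.75
position: [0.5294, 0.1593, 0.0874]
tool_rot: [3.142, -0.001, 1.586]
force: [0.4, -0.8, -5.7]
grip_width: 0.0705
```

```bash
python3 go.py 0.53 0.1585 0.082 1.586
```

```text
22.75 [0.5294 0.1593 0.0874] [ 3.142e+00 -1.000e-03  1.586e+00] [-0.05  0.59 -0.48  1.87  0.37  0.78 -0.72] [ 0.4 -0.8 -5.7] 0.0705
[-0.0008, 0.0006, 0.0054, 0.0, -0.0008, -0.0002]
```

carry_out(
  series=[
    [0,0.001,0,0,0,0,100],
    [0,0.002,0,0,0,0,100],
    [0,0.003,0,0,0,0,100],
    [0,0.003,0,0,0,0,100],
  ],
)

```text
clock: 23.25
position: [0.5323, 0.1593, 0.0873]
tool_rot: [-3.141, -0.001, 1.586]
force: [-1.3, -0.6, -6.3]
grip_width: 0.0704
```

carry_out(
  series=[
    [0,0.001,0,0,0,0,100],
    [0,0.002,0,0,0,0,100],
    [0,0.002,0,0,0,0,100],
  ],
)

```text
clock: 23.62
position: [0.5329, 0.1594, 0.087]
tool_rot: [-3.139, -0.0, 1.586]
force: [-8.4, 0.3, -2.2]
grip_width: 0.0705
```

Run:
```python
from h import *
p,d=imaging.grab_frame("scene"); cv2.imwrite("pics/s11.png",cv2.resize(p[130:250,290:430],None,fx=5,fy=5))
```

```text
(no output)
```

View pics/s11.png

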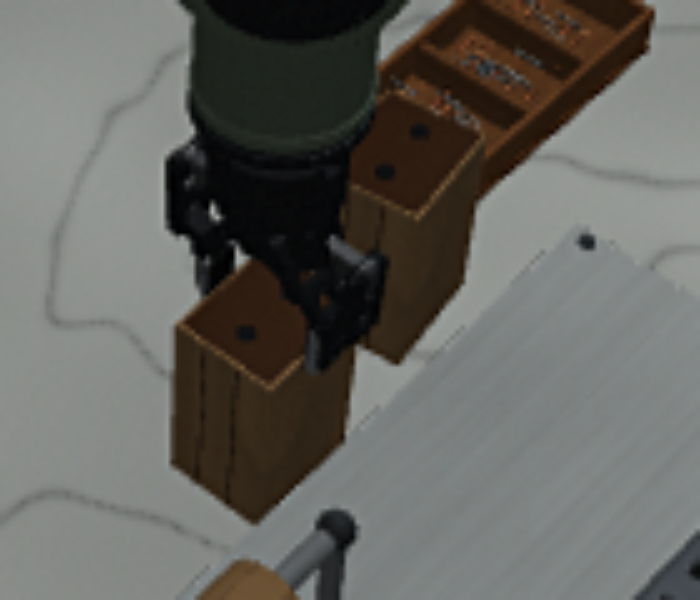

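carry_out(
  series=[
    [0,0,0.002,0,0,0,100],
    [0,0,0.004,0,0,0,100],
    [0,0,0.005,0,0,0,100],
    [0,0,0.005,0,0,0,100],
  ],
)

```text
clock: 24.18
position: [0.5329, 0.1592, 0.0839]
tool_rot: [-3.14, 0.001, 1.585]
force: [-21.7, -6.4, 38.4]
grip_width: 0.07
```

carry_out(
  series=[
    [0,-0.002,-0.003,0,0,0,100],
    [0,-0.002,-0.003,0,0,0,0],
    [0,-0.002,-0.003,0,0,0,0],
    [0,-0.002,-0.003,0,0,0,0],
    [0,-0.002,-0.003,0,0,0,0],
    [0,-0.002,-0.05,0,0,0,0],
    [0,-0.002,-0.09,0,0,0,0],
    [0,-0.002,-0.1,0,0,0,0],
  ],
)

```text
clock: 25.18
position: [0.5334, 0.1596, 0.1846]
tool_rot: [3.138, -0.002, 1.586]
force: [0.2, -0.1, 0.0]
grip_width: 0.0856
```

```bash
python3 meas.py pics/t12.png; python3 go.py .40 .1595 .19 1.586
python3 - <<'E'
from h import *
p,d=imaging.grab_frame("scene"); cv2.imwrite("pics/s12.png",cv2.resize(p[130:250,290:430],None,fx=5,fy=5))
E
```

```text
b1 565 [0.5045 0.3143 0.1404] [510.3 310. ] [71.6 81.2] 7.7
25.23 [0.5332 0.1595 0.1845] [ 3.139e+00 -1.000e-03  1.586e+00] [-0.    0.47 -0.54  1.78  0.28  0.97 -0.64] [0.2 0.2 1.2] 0.0851
[0.002, -0.1332, -0.0059, 0.0028, -0.0013, -0.0005]
```

View pics/s12.png

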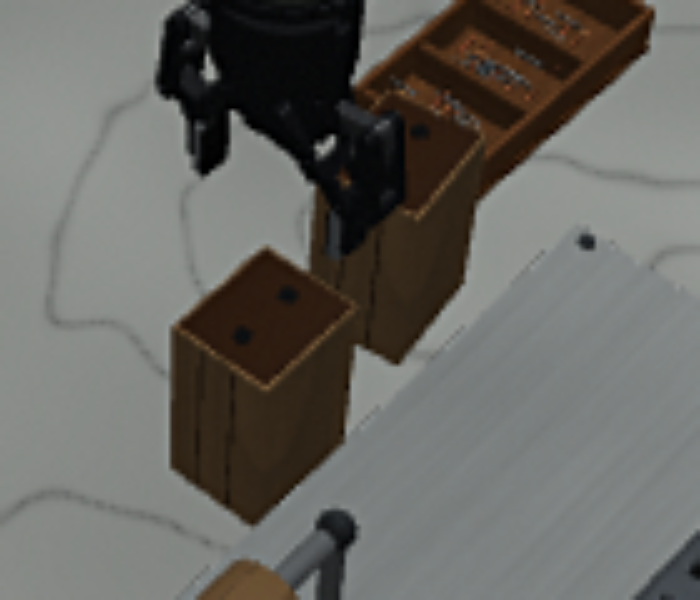

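carry_out(
  series=[
    [0.002,-0.113,-0.006,0.002,-0.001,0,255],
    [0.002,-0.113,-0.006,0.002,-0.001,0,255],
    [0.002,-0.113,-0.006,0.002,-0.001,0,255],
    [0.002,-0.113,-0.006,0.002,-0.001,0,255],
    [0.002,-0.113,-0.006,0.002,-0.001,0,255],
    [0.002,-0.113,0.03,0.002,-0.001,0,255],
    [0.002,-0.113,0.072,0.002,-0.001,0,255],
    [0.002,-0.113,0.072,0.002,-0.001,0,255],
    [0.002,-0.113,0.072,0.002,-0.001,0,255],
  ],
)

```text
clock: 26.4
position: [0.4199, 0.16, 0.1112]
tool_rot: [-3.14, -0.0, 1.586]
force: [0.4, -0.4, 0.0]
grip_width: -0.0001
```

```bash
python3 go.py .46 .1595 .112 1.586
python3 - <<'E'
from h import *
p,d=imaging.grab_frame("scene"); cv2.imwrite("pics/s13.png",cv2.resize(p[100:250,250:430],None,fx=4,fy=4))
E
```

```text
26.4 [0.4199 0.16   0.1112] [-3.14  -0.     1.586] [-0.06  0.42 -0.54  2.1   0.33  0.7  -0.81] [ 0.4 -0.4  0. ] -0.0001
[-0.0011, 0.0401, -0.0008, -0.0017, -0.0002, -0.0003]
```

View pics/s13.png

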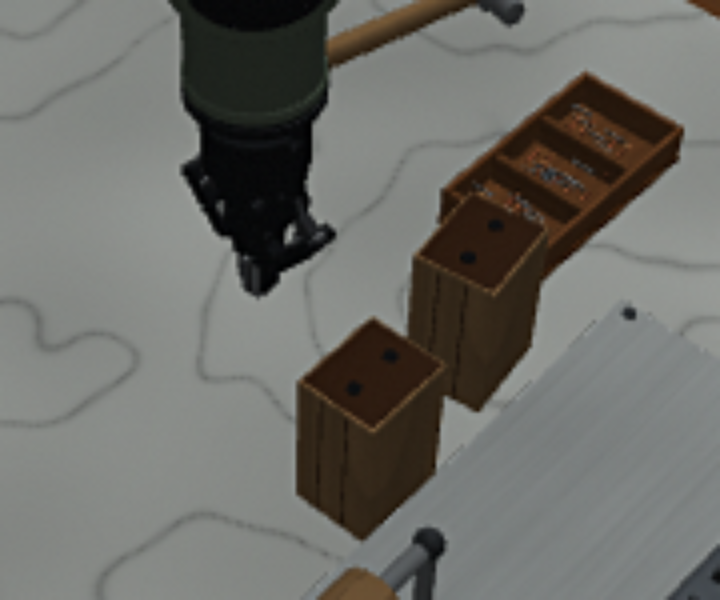

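carry_out(
  series=[
    [-0.001,0.02,-0.01,-0.001,0,0,255],
    [-0.001,0.04,-0.01,-0.001,0,0,255],
    [-0.001,0.05,-0.01,-0.001,0,0,255],
    [-0.001,0.058,-0.01,-0.001,0,0,255],
    [-0.001,0.066,-0.01,-0.001,0,0,255],
    [-0.001,0.074,-0.01,-0.001,0,0,255],
    [-0.001,0.082,-0.01,-0.001,0,0,255],
    [-0.001,0.09,-0.01,-0.001,0,0,255],
    [-0.001,0.09,-0.01,-0.001,0,0,255],
  ],
)

```text
clock: 27.58
position: [0.5098, 0.16, 0.12]
tool_rot: [-3.141, 0.0, 1.585]
force: [-1.1, 0.3, 0.6]
grip_width: 0.0
```

```bash
python3 go.py .56 .1595 .122 1.586
python3 - <<'E'
from h import *
p,d=imaging.grab_frame("scene"); cv2.imwrite("pics/s14.png",cv2.resize(p[100:250,250:430],None,fx=4,fy=4))
E
```

```text
27.57 [0.5098 0.16   0.12  ] [-3.141  0.     1.585] [-0.03  0.52 -0.52  1.89  0.34  0.82 -0.72] [-1.1  0.3  0.6] 0.0
[-0.0012, 0.0502, -0.002, -0.0011, 0.0001, -0.0006]
```

View pics/s14.png

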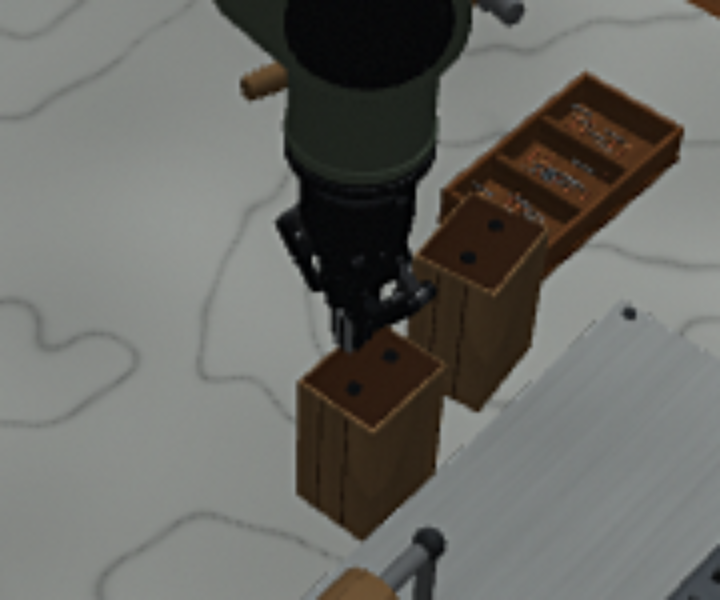

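Run:
```python
from h import *
for n in("scene",):
    p,d=imaging.grab_frame(n);info=imaging.camera_info(n);P=cloud(d,info)
    for uv in [(337,182),(337,185),(336,188),(334,184),(348,189),(344,196),(330,195),(360,195),(344,207),(337,190),(338,194),(342,187)]:
        print(uv,P[uv[1],uv[0]].round(3),p[uv[1],uv[0]])
    s=telemetry.observe()["position"];print(proj(s,info), proj(s+[-.0,0,.02],info))
    m=(P[...,1]>.1)&(P[...,1]<.22)&(P[...,2]>.13)&(P[...,2]<.152)&(P[...,0]<.6)&(P[...,0]>.45)&(p[...,2]>p[...,0]*1.5)
    q=P[m];print(np.percentile(q,[1,50,99],axis=0))
```

```text
(337, 182) [0.515 0.151 0.183] [56 55 52]
(337, 185) [0.513 0.153 0.167] [56 55 53]
(336, 188) [0.504 0.16  0.141] [16 27 43]
(334, 184) [0.506 0.149 0.169] [38 36 35]
(348, 189) [0.532 0.181 0.14 ] [17 13 10]
(344, 196) [0.542 0.152 0.143] [16 27 46]
(330, 195) [0.509 0.129 0.141] [13 25 43]
(360, 195) [0.566 0.195 0.129] [25 38 49]
(344, 207) [0.565 0.125 0.139] [37 57 74]
(337, 190) [0.511 0.157 0.14 ] [15 27 44]
(338, 194) [0.526 0.144 0.146] [15 27 47]
(342, 187) [0.517 0.172 0.145] [16 28 46]
[337.05476148 193.5739286 ] [337.23654226 189.14095798]
[[0.4975755  0.1170765  0.13088962]
 [0.53752335 0.1526404  0.14053008]
 [0.56636258 0.20083059 0.14591232]]
```

Run:
```python
from h import *
for n in("scene","top"):
    p,d=imaging.grab_frame(n);info=imaging.camera_info(n);P=cloud(d,info)
    s=telemetry.observe()["position"]
    m=(abs(P[...,0]-s[0])<.07)&(abs(P[...,1]-s[1])<.07)&(P[...,2]>.1)&(P[...,2]<.3)&(p.astype(int).max(-1)-p.min(-1)<14)
    r=P[m]-s
    for lo in np.arange(-.02,.1,.01):
        k=(r[:,2]>=lo)&(r[:,2]<lo+.01)
        if k.sum()>2: print(n,round(lo,3),k.sum(),np.percentile(r[k,0],[5,95]).round(3),np.percentile(r[k,1],[5,95]).round(3))
```

```text
scene 0.01 9 [-0.004  0.022] [-0.021  0.026]
scene 0.02 18 [-0.001  0.026] [-0.024  0.024]
scene 0.04 16 [-0.01  0.01] [-0.012  0.005]
scene 0.05 27 [-0.011  0.013] [-0.012  0.004]
scene 0.06 16 [-0.007  0.014] [-0.012 -0.002]
scene 0.07 14 [-0.008  0.012] [-0.012 -0.005]
scene 0.08 53 [-0.028  0.027] [-0.014  0.006]
scene 0.09 59 [-0.037  0.034] [-0.013  0.008]
```

Run:
```python
from h import *
info=imaging.camera_info("scene")
for z in (.111,.131,.141,.151): print(z,(proj([.42,.16,z],info)-[250,100])*4)
```

```text
0.111 [258.82113121 320.26897551]
0.131 [258.41118178 302.42268932]
0.141 [258.20235118 293.33168851]
0.151 [257.99088512 284.12595804]
```

carry_out(
  series=[
    [0,-0.03,-0.01,0,0,0,255],
    [0,-0.08,-0.01,0,0,0,255],
    [0,-0.08,0.01,0,0,0,255],
    [0,-0.08,0.033,0,0,0,255],
    [0,-0.06,0.033,0,0,0,255],
    [0,-0.045,0.033,0,0,0,255],
    [0,-0.035,0.033,0,0,0,255],
    [0,-0.025,0.033,0,0,0,255],
    [0,-0.018,0.033,0,0,0,255],
  ],
)

```text
clock: 28.9
position: [0.4915, 0.1597, 0.0872]
tool_rot: [-3.14, 0.0, 1.586]
force: [-3.3, -0.0, 3.6]
grip_width: 0.0001
```

```bash
python3 go.py .56 .1595 .09 1.586
python3 - <<'E'
from h import *
p,d=imaging.grab_frame("scene"); cv2.imwrite("pics/s15.png",cv2.resize(p[100:250,250:430],None,fx=4,fy=4))
E
```

```text
28.9 [0.4915 0.1597 0.0872] [-3.14   0.     1.586] [-0.05  0.54 -0.5   1.96  0.38  0.73 -0.77] [-3.3 -0.   3.6] 0.0001
[-0.0012, 0.0685, -0.0029, -0.0014, 0.0003, -0.0002]
```

View pics/s15.png

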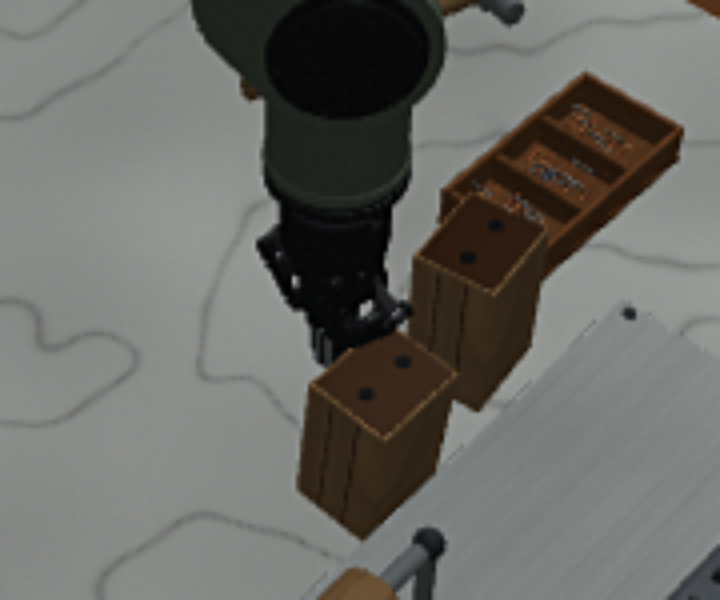

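carry_out(
  series=[
    [0,0.008,-0.002,0,0,0,255],
    [0,0.016,-0.004,0,0,0,255],
    [0,0.024,-0.006,0,0,0,255],
    [0,0.03,-0.007,0,0,0,255],
    [0,0.035,-0.008,0,0,0,255],
    [0,0.039,-0.009,0,0,0,255],
    [0,0.043,-0.01,0,0,0,255],
    [0,0.046,-0.01,0,0,0,255],
    [0,0.049,-0.01,0,0,0,255],
    [0,0.052,-0.01,0,0,0,255],
  ],
)

```text
clock: 30.2
position: [0.5435, 0.1605, 0.0971]
tool_rot: [-3.141, 0.0, 1.586]
force: [-0.2, -0.0, 0.4]
grip_width: 0.0002
```

```bash
python3 - <<'E'
from h import *
p,d=imaging.grab_frame("scene"); cv2.imwrite("pics/s16.png",cv2.resize(p[100:250,250:430],None,fx=4,fy=4))
E
```

```text
(no output)
```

View pics/s16.png

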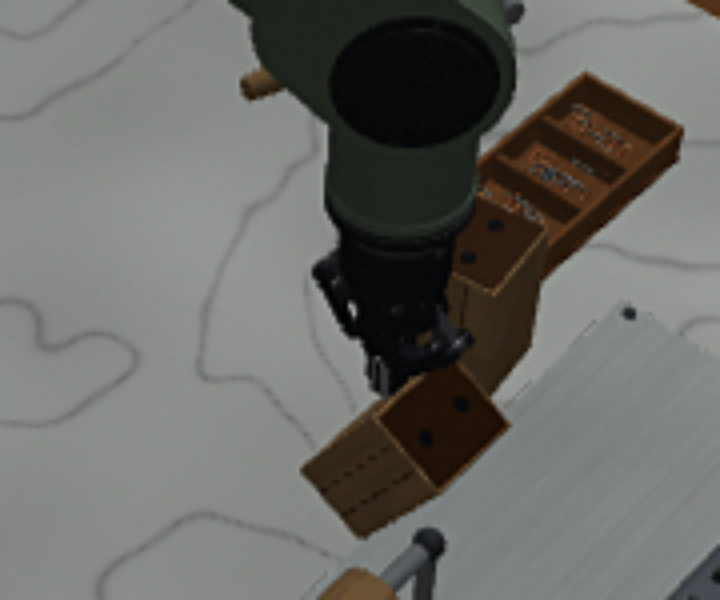

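carry_out(
  series=[
    [0,0.004,0,0,0,0,255],
    [0,0.004,0,0,0,0,255],
    [0,0.004,-0.05,0,0,0,255],
    [0,0.004,-0.1,0,0,0,255],
    [0,0.004,-0.12,0,0,0,0],
    [0,0.004,-0.12,0,0,0,0],
  ],
)

```text
clock: 31.0
position: [0.5481, 0.1607, 0.2185]
tool_rot: [3.14, -0.0, 1.586]
force: [0.8, 0.0, 1.1]
grip_width: 0.0357
```

```bash
python3 meas.py pics/t17.png
python3 - <<'E'
from h import *
p,d=imaging.grab_frame("scene"); cv2.imwrite("pics/s17.png",cv2.resize(p[100:250,250:430],None,fx=4,fy=4))
E
python3 go.py .5105 .3105 .23 1.70
```

```text
b1 630 [0.5065 0.3113 0.1404] [509.6 310.2] [70.4 83.8] 7.9
b2 56 [0.6133 0.1251 0.1343] [610.7 127.3] [39.6 17.7] 4.2
31.1 [0.5472 0.1604 0.2165] [-3.140e+00  1.000e-03  1.586e+00] [ 0.01  0.46 -0.56  1.7   0.27  1.06 -0.62] [-0.2  0.   0.1] 0.0508
[0.1507, -0.0344, -0.0135, -0.0016, 0.0005, -0.1143]
```

View pics/s17.png

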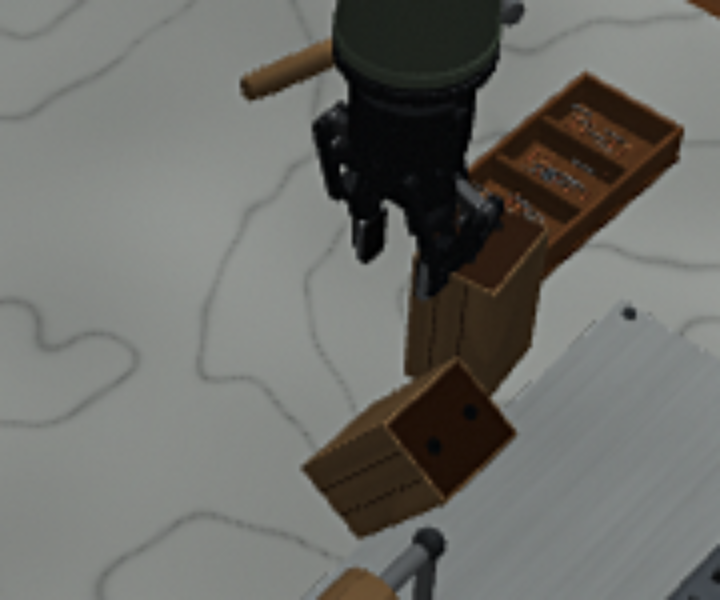

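carry_out(
  series=[
    [0,0,-0.015,0,0,0,0],
    [0,0,-0.015,0,0,0,0],
  ],
)

```text
clock: 31.35
position: [0.5479, 0.1609, 0.2329]
tool_rot: [-3.142, -0.0, 1.586]
force: [-0.7, -1.0, 0.5]
grip_width: 0.085
```

```bash
python3 - <<'E'
from h import *
p,d=imaging.grab_frame("scene"); cv2.imwrite("pics/s18.png",cv2.resize(p[130:250,280:420],None,fx=5,fy=5))
info=imaging.camera_info("scene");P=cloud(d,info)
# face plane fits
hsv=cv2.cvtColor(p,cv2.COLOR_BGR2HSV)
for nm,(u0,v0,u1,v1) in {"side":(335,210,350,222),"end":(358,200,368,212)}.items():
    q=P[v0:v1,u0:u1].reshape(-1,3); c=q.mean(0); n=np.linalg.svd(q-c)[2][2]; print(nm,c.round(3),n.round(3),(abs((q-c)@n)).mean())
E
```

```text
side [0.567 0.115 0.11 ] [ 0.513 -0.627 -0.587] 0.008432190451337715
end [0.604 0.158 0.148] [0.765 0.639 0.082] 0.006980351749593652
```

View pics/s18.png

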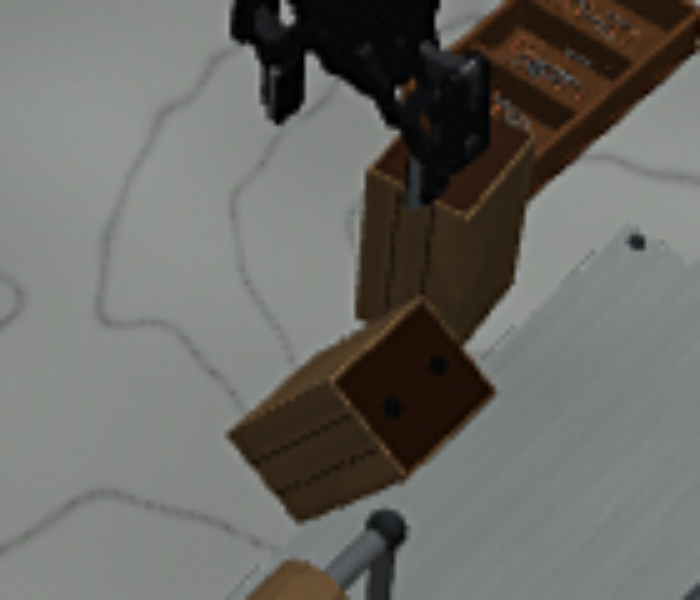

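```bash
python3 - <<'E'
from h import *
from scipy.optimize import least_squares
from scipy.spatial.transform import Rotation as R
info=imaging.camera_info("scene")
obj=np.array([[36,-42,0],[-36,-42,0],[36,-42,140],[-36,-42,140],[36,42,140],[-36,42,140]])/1000
z=np.array([[302,520],[230,435],[405,477],[332,378],[495,390],[422,297]])/5+[280,130]
def f(v):
    return (proj(R.from_rotvec(v[3:]).apply(obj)+v[:3],info)-z).ravel()
for a in (.5,1.,1.4):
    s=least_squares(f,[.53,.16,.02,0,a,0]); Rm=R.from_rotvec(s.x[3:]).as_matrix(); print(s.cost,s.x[:3].round(4),Rm[:,2].round(3),Rm[:,0].round(3)); print((obj@Rm.T+s.x[:3]).round(3).tolist())
E
```

```text
0.33023914943905525 [ 0.5073  0.1911 -0.0313] [0.533 0.017 0.846] [ 0.846 -0.    -0.533]
[[0.538, 0.149, -0.05], [0.477, 0.149, -0.012], [0.613, 0.152, 0.069], [0.552, 0.152, 0.107], [0.612, 0.235, 0.067], [0.551, 0.236, 0.106]]
0.33023914943909605 [ 0.5073  0.1911 -0.0313] [0.533 0.017 0.846] [ 0.846 -0.    -0.533]
[[0.538, 0.149, -0.05], [0.477, 0.149, -0.012], [0.613, 0.152, 0.069], [0.552, 0.152, 0.107], [0.612, 0.235, 0.067], [0.551, 0.236, 0.106]]
0.33023914943909044 [ 0.5073  0.1911 -0.0313] [0.533 0.017 0.846] [ 0.846 -0.    -0.533]
[[0.538, 0.149, -0.05], [0.477, 0.149, -0.012], [0.613, 0.152, 0.069], [0.552, 0.152, 0.107], [0.612, 0.235, 0.067], [0.551, 0.236, 0.106]]
```

carry_out(
  series=[
    [0,-0.04,0,0,0,0,255],
    [0,-0.04,0.01,0,0,0,255],
    [0,-0.04,0.05,0,0,0,255],
    [0,-0.04,0.1,0,0,0,255],
    [0,-0.04,0.133,0,0,0,255],
    [0,-0.03,0.133,0,0,0,255],
    [0,-0.015,0.133,0,0,0,255],
    [0,-0.005,0.133,0,0,0,255],
    [0,0.003,0.133,0,0,0,255],
    [0,0.01,0.133,0,0,0,255],
  ],
)

```text
clock: 32.65
position: [0.558, 0.1607, 0.0995]
tool_rot: [-3.141, 0.0, 1.586]
force: [1.0, -0.7, 0.2]
grip_width: -0.0001
```

carry_out(
  series=[
    [0,0.008,0,0,0,0,255],
    [0,0.016,0,0,0,0,255],
    [0,0.016,0,0,0,0,255],
    [0,0.016,0,0,0,0,255],
    [0,0.016,0,0,0,0,255],
  ],
)

```text
clock: 33.28
position: [0.5731, 0.1609, 0.0991]
tool_rot: [-3.14, 0.0, 1.586]
force: [-0.5, 0.6, -0.6]
grip_width: -0.0002
```

```bash
python3 - <<'E'
from h import *
p,d=imaging.grab_frame("scene"); cv2.imwrite("pics/s19.png",cv2.resize(p[130:250,280:420],None,fx=5,fy=5))
E
```

```text
(no output)
```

View pics/s19.png

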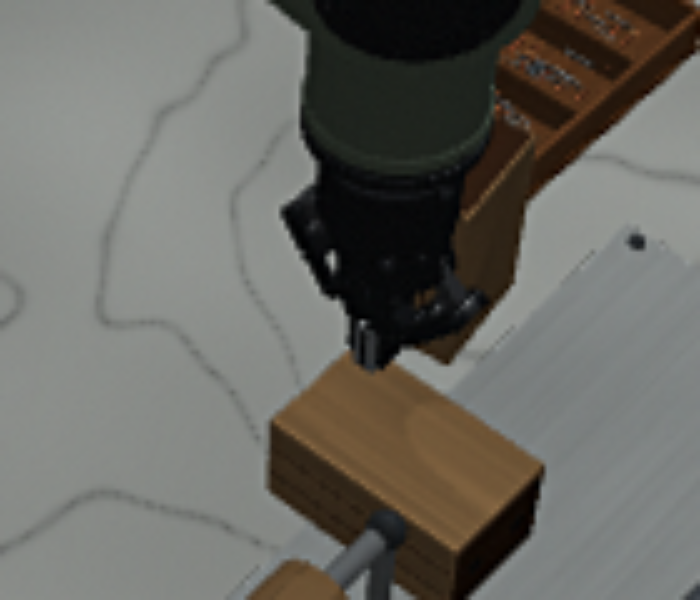

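carry_out(
  series=[
    [0,0,-0.06,0,0,0,255],
    [0,0,-0.12,0,0,0,0],
    [0,0,-0.13,0,0,0,0],
    [0,0,-0.13,0,0,0,0],
  ],
)

```text
clock: 33.83
position: [0.5735, 0.1608, 0.2294]
tool_rot: [-3.141, 0.0, 1.586]
force: [-0.3, 0.5, -0.4]
grip_width: 0.0542
```

```bash
python3 meas.py pics/t20.png; python3 go.py .5105 .3105 .23 1.705
```

```text
b1 709 [0.5098 0.3079 0.1403] [510.3 309.4] [71.6 82.4] 7.6
b1lie 26 [0.5204 0.2706 0.0875] [522.2 270.7] [43.2  3. ] 9.8
b2lie 99 [0.6566 0.128  0.084 ] [654.  124.1] [49.5 25.3] 28.1
33.88 [0.5731 0.1606 0.2283] [-3.140e+00  1.000e-03  1.586e+00] [ 0.01  0.49 -0.55  1.62  0.28  1.11 -0.6 ] [ 0.4 -0.3 -0.3] 0.0615
[0.1508, -0.0604, -0.0017, -0.0019, 0.0007, -0.1194]
```

View pics/t20.png

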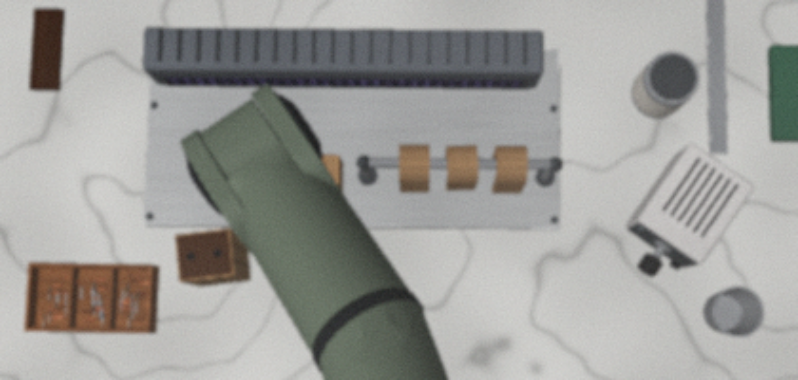

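carry_out(
  series=[
    [0.15,-0.0605,-0.002,-0.001,0,-0.119,0],
    [0.15,-0.0605,-0.002,-0.001,0,-0.119,0],
    [0.15,-0.0605,-0.002,-0.001,0,-0.119,0],
    [0.15,-0.0605,-0.002,-0.001,0,-0.119,0],
    [0.15,-0.0605,-0.002,-0.001,0,-0.119,0],
    [0.15,-0.0605,0.03,-0.001,0,-0.119,0],
    [0.15,-0.0605,0.05,-0.001,0,-0.119,0],
    [0.15,-0.0605,0.05,-0.001,0,-0.119,0],
  ],
)

```text
clock: 34.88
position: [0.5106, 0.3081, 0.1775]
tool_rot: [-3.139, 0.002, 1.703]
force: [-0.5, -0.4, -0.4]
grip_width: 0.0857
```

```bash
python3 go.py .5105 .3102 .08 1.705
```

```text
34.88 [0.5106 0.3081 0.1775] [-3.139e+00  2.000e-03  1.703e+00] [-0.24  0.55 -0.59  1.67  0.35  1.03 -0.81] [-0.5 -0.4 -0.4] 0.0857
[0.0022, 0.0004, 0.0975, -0.0028, 0.0018, -0.0019]
```

carry_out(
  series=[
    [0.002,0,0.03,-0.001,0,-0.001,0],
    [0.002,0,0.05,-0.001,0,-0.001,0],
    [0.002,0,0.062,-0.001,0,-0.001,0],
    [0.002,0,0.07,-0.001,0,-0.001,0],
    [0.002,0,0.073,-0.001,0,-0.001,0],
  ],
)

```text
clock: 35.5
position: [0.5106, 0.312, 0.1061]
tool_rot: [3.141, 0.0, 1.706]
force: [-0.0, -0.0, -0.6]
grip_width: 0.0854
```

carry_out(
  series=[
    [0,0,0.01,0,0,0,0],
    [0,0,0.02,0,0,0,0],
    [0,0,0.025,0,0,0,0],
    [0,0,0.025,0,0,0,0],
    [0,0,0.025,0,0,0,100],
    [0,0,0.025,0,0,0,100],
    [0,0,0.025,0,0,0,100],
    [0,0,0.023,0,0,0,100],
    [0,0,0.021,0,0,0,100],
  ],
  force=60,
)

```text
clock: 36.62
position: [0.5104, 0.3118, 0.0852]
tool_rot: [3.141, 0.0, 1.706]
force: [0.5, -0.5, -4.9]
grip_width: 0.0705
```

```bash
python3 go.py .524 .3102 .084 1.586
```

```text
36.62 [0.5104 0.3118 0.0852] [3.141 0.    1.706] [-0.28  0.66 -0.54  1.75  0.43  0.85 -0.88] [ 0.5 -0.5 -4.9] 0.0705
[-0.0034, 0.0132, 0.0012, 0.0008, 0.0003, 0.1197]
```

carry_out(
  series=[
    [-0.002,0.005,0,0,0,0.06,100],
    [-0.0035,0.01,0,0,0,0.12,100],
    [-0.0035,0.014,0,0,0,0.12,100],
    [-0.0035,0.016,0,0,0,0.12,100],
    [-0.0035,0.018,0,0,0,0.12,100],
    [-0.0035,0.02,0,0,0,0.12,100],
    [-0.0035,0.021,0,0,0,0.12,100],
    [-0.0035,0.021,0,0,0,0.12,100],
  ],
)

```text
clock: 37.62
position: [0.5315, 0.3114, 0.0851]
tool_rot: [3.141, 0.0, 1.586]
force: [-0.5, -0.4, -4.3]
grip_width: 0.0707
```

carry_out(
  series=[
    [0,0.001,0,0,0,0,100],
    [0,0.002,0,0,0,0,100],
    [0,0.002,0,0,0,0,100],
  ],
)

```text
clock: 38.0
position: [0.5321, 0.3117, 0.085]
tool_rot: [-3.14, 0.0, 1.586]
force: [-9.8, 0.5, 0.2]
grip_width: 0.0705
```

Contact at the edge. Set down, release, retreat behind.

carry_out(
  series=[
    [0,0,0.002,0,0,0,100],
    [0,0,0.003,0,0,0,100],
    [0,0,0.003,0,0,0,0],
    [0,0,0.003,0,0,0,0],
    [0,0,0.003,0,0,0,0],
    [0,0,-0.05,0,0,0,0],
    [0,0,-0.1,0,0,0,0],
    [0,0,-0.115,0,0,0,0],
    [0,0,-0.115,0,0,0,255],
  ],
)

```text
clock: 39.12
position: [0.534, 0.3114, 0.2007]
tool_rot: [3.139, -0.0, 1.585]
force: [0.2, 1.1, -0.8]
grip_width: 0.07
```

```bash
python3 meas.py pics/t21.png; python3 go.py .435 .3115 .2 1.586
python3 - <<'E'
from h import *
p,d=imaging.grab_frame("scene"); cv2.imwrite("pics/s21.png",cv2.resize(p[90:240,290:470],None,fx=4,fy=4))
E
```

```text
b1 54 [0.5575 0.2776 0.1388] [559.9 277.3] [33.9 17. ] 50.5
b1lie 23 [0.5521 0.2695 0.0862] [552.7 269.3] [25.2  1.7] 2.5
b2lie 1302 [0.604  0.1579 0.0842] [604.8 158.8] [139.2  83. ] 0.1
39.17 [0.5335 0.311  0.1994] [3.141e+00 1.000e-03 1.586e+00] [-0.25  0.55 -0.56  1.6   0.32  1.08 -0.88] [ 0.  -0.1  0.3] 0.0628
[0.0019, -0.0985, -0.0007, 0.0007, 0.0006, -0.0004]
```

View pics/s21.png

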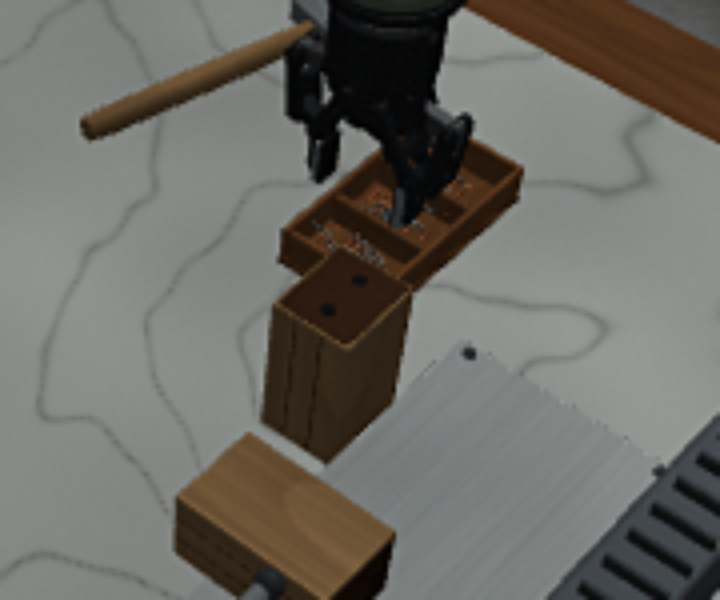

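carry_out(
  series=[
    [0.001,-0.1,0,0,0,0,255],
    [0.001,-0.1,0,0,0,0,255],
    [0.001,-0.1,0,0,0,0,255],
    [0.001,-0.1,0.05,0,0,0,255],
    [0.001,-0.1,0.1,0,0,0,255],
    [0.001,-0.1,0.112,0,0,0,255],
    [0.001,-0.08,0.112,0,0,0,255],
    [0.001,-0.06,0.112,0,0,0,255],
    [0.001,-0.05,0.112,0,0,0,255],
    [0.001,-0.042,0.112,0,0,0,255],
  ],
)

```text
clock: 40.48
position: [0.4919, 0.3119, 0.0885]
tool_rot: [3.141, -0.0, 1.586]
force: [-2.4, -0.1, 2.4]
grip_width: -0.0003
```

carry_out(
  series=[
    [0,0.008,-0.002,0,0,0,255],
    [0,0.016,-0.004,0,0,0,255],
    [0,0.024,-0.006,0,0,0,255],
    [0,0.032,-0.008,0,0,0,255],
    [0,0.038,-0.009,0,0,0,255],
    [0,0.044,-0.01,0,0,0,255],
    [0,0.05,-0.012,0,0,0,255],
    [0,0.056,-0.012,0,0,0,255],
    [0,0.062,-0.013,0,0,0,255],
    [0,0.068,-0.013,0,0,0,255],
  ],
)

```text
clock: 41.72
position: [0.5601, 0.3128, 0.1012]
tool_rot: [3.141, 0.0, 1.586]
force: [0.1, -1.0, -0.1]
grip_width: 0.0002
```

```bash
python3 - <<'E'
from h import *
p,d=imaging.grab_frame("scene"); cv2.imwrite("pics/s22.png",cv2.resize(p[90:240,290:470],None,fx=4,fy=4))
E
```

```text
(no output)
```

View pics/s22.png

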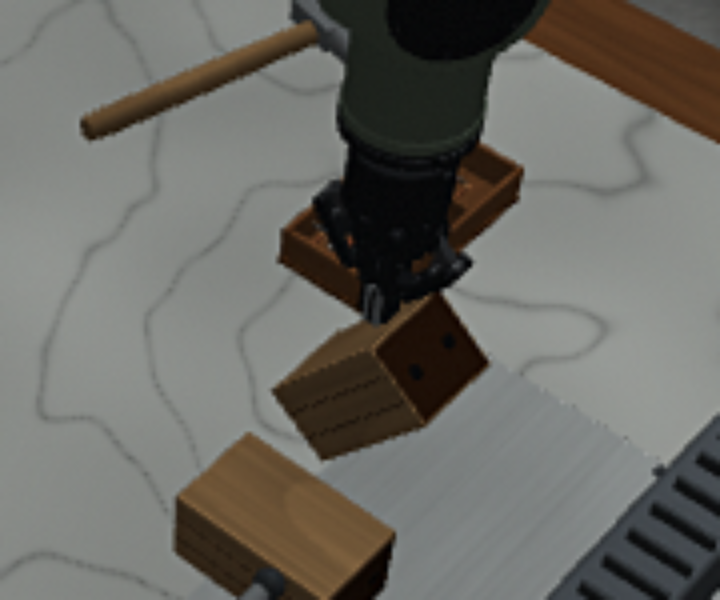

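carry_out(
  series=[
    [0,0.008,0,0,0,0,255],
    [0,0.016,0,0,0,0,255],
    [0,0.022,0,0,0,0,255],
    [0,0.022,0,0,0,0,255],
    [0,0.022,-0.05,0,0,0,255],
    [0,0.022,-0.11,0,0,0,255],
    [0,0.022,-0.11,0,0,0,255],
  ],
)

```text
clock: 42.65
position: [0.5829, 0.3145, 0.216]
tool_rot: [3.135, -0.003, 1.586]
force: [-0.1, -0.9, -0.9]
grip_width: -0.0004
```

```bash
python3 meas.py pics/t23.png;python3 - <<'E'
from h import *
p,d=imaging.grab_frame("scene"); cv2.imwrite("pics/s23.png",cv2.resize(p[90:240,290:470],None,fx=4,fy=4))
E
python3 go.py .44 .3115 .2 1.586 .44 .3115 .025 1.586
```

```text
b1lie 401 [0.6469 0.296  0.084 ] [653.2 292.4] [108.   56.5] 46.6
b2lie 1302 [0.6042 0.1584 0.0844] [604.5 158.8] [ 82. 140.] 89.8
42.75 [0.5815 0.3131 0.2116] [ 3.14  -0.     1.586] [-0.24  0.61 -0.55  1.46  0.34  1.16 -0.83] [ 0.  -0.6 -1.1] -0.0002
[0.0005, -0.1415, 0.0113, 0.0018, -0.0001, -0.0002]
[0.0005, -0.1418, 0.1863, 0.0018, -0.0001, -0.0002]
```

View pics/s23.png

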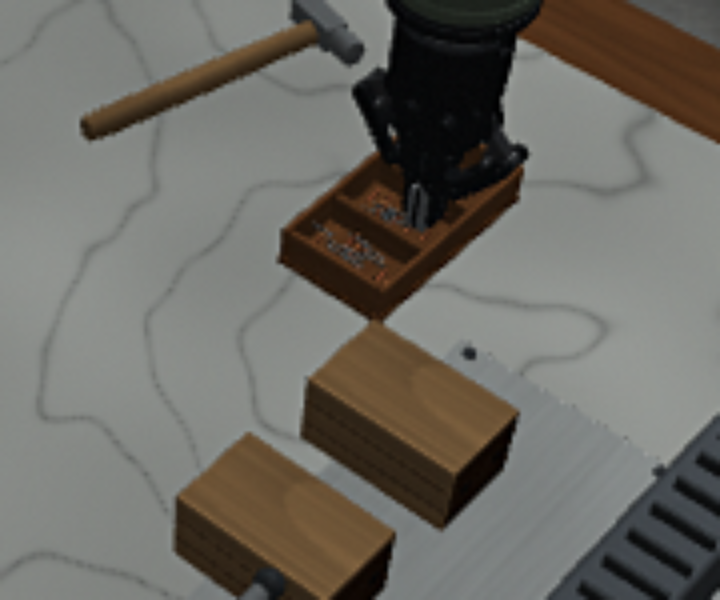

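carry_out(
  series=[
    [0,-0.1,0.01,0.001,0,0,255],
    [0,-0.1,0.01,0.001,0,0,255],
    [0,-0.1,0.01,0.001,0,0,255],
    [0,-0.1,0.06,0.001,0,0,255],
    [0,-0.1,0.12,0.001,0,0,255],
    [0,-0.1,0.177,0.001,0,0,255],
    [0,-0.1,0.177,0.001,0,0,255],
  ],
)

```text
clock: 43.62
position: [0.4796, 0.3099, 0.0303]
tool_rot: [-3.135, 0.004, 1.586]
force: [-0.5, 0.5, 0.6]
grip_width: -0.0001
```

carry_out(
  series=[
    [0,0.01,0,0,0,0,255],
    [0,0.02,0,0,0,0,255],
    [0,0.03,0,0,0,0,255],
    [0,0.04,0,0,0,0,255],
    [0,0.045,0,0,0,0,255],
    [0,0.05,0,0,0,0,255],
    [0,0.05,0,0,0,0,255],
  ],
)

```text
clock: 44.5
position: [0.5321, 0.3123, 0.034]
tool_rot: [3.141, -0.0, 1.586]
force: [0.1, 0.1, 1.0]
grip_width: -0.0001
```

```bash
python3 meas.py pics/t24.png;python3 - <<'E'
from h import *
p,d=imaging.grab_frame("scene"); cv2.imwrite("pics/s24.png",cv2.resize(p[90:240,290:470],None,fx=4,fy=4))
E
python3 go.py .55 .3115 .035 1.586
```

```text
b1lie 818 [0.6406 0.3036 0.0842] [628.2 310.5] [ 84.8 118. ] 90.0
b2lie 1299 [0.6042 0.1582 0.0845] [604.7 158.6] [ 81.8 140.1] 89.8
44.6 [0.5319 0.3123 0.0341] [3.141 0.    1.586] [-0.3   0.75 -0.49  1.72  0.47  0.79 -1.  ] [-0.3 -1.  -0.3] 0.0
[-0.0011, 0.018, -0.0009, 0.0004, 0.0, -0.0003]
```

View pics/s24.png

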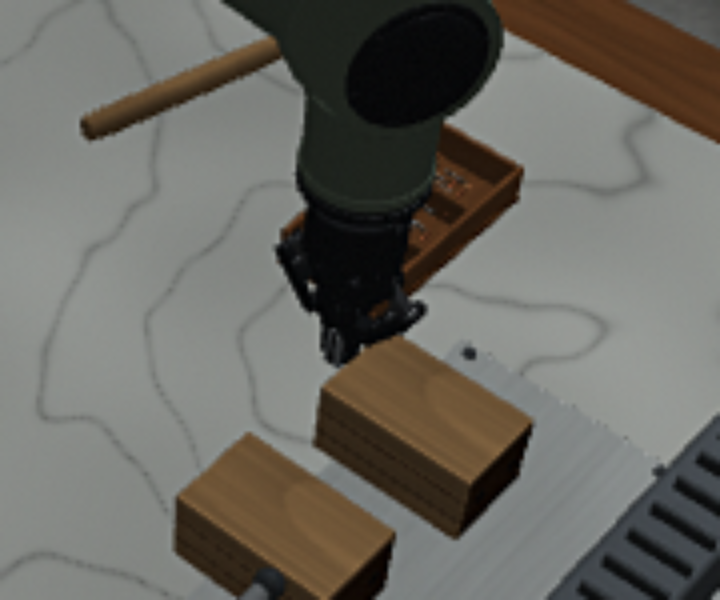

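carry_out(
  series=[
    [0,0.004,0,0,0,0,255],
    [0,0.008,0,0,0,0,255],
    [0,0.008,0,0,0,0,255],
    [0,-0.03,-0.01,0,0,0,255],
    [0,-0.06,-0.06,0,0,0,255],
    [0,-0.06,-0.12,0,0,0,255],
    [0,-0.06,-0.17,0,0,0,255],
    [0,-0.06,-0.17,0,0,0,255],
  ],
)

```text
clock: 45.6
position: [0.4734, 0.3126, 0.208]
tool_rot: [3.136, -0.003, 1.585]
force: [-0.0, -0.3, 0.1]
grip_width: 0.0002
```

```bash
python3 meas.py pics/t25.png; python3 go.py .475 .159 .2 1.586  .475 .159 .036 1.586
```

```text
b1lie 1321 [0.6253 0.3099 0.0844] [626.3 311.1] [ 84.1 140.5] 89.9
b2lie 1304 [0.6042 0.1581 0.0842] [604.8 158.6] [139.   82.2] 0.6
45.65 [0.4727 0.3117 0.2057] [ 3.138e+00 -1.000e-03  1.585e+00] [-0.25  0.47 -0.6   1.73  0.3   1.04 -0.95] [ 1.1  0.1 -1.3] -0.0
[-0.1528, 0.0001, 0.0055, 0.0032, -0.0013, -0.0008]
[-0.153, -0.0004, 0.1695, 0.0032, -0.0013, -0.0008]
```

carry_out(
  series=[
    [-0.153,0,0.005,0.002,-0.001,0,255],
    [-0.153,0,0.005,0.002,-0.001,0,255],
    [-0.153,0,0.005,0.002,-0.001,0,255],
    [-0.153,0,0.005,0.002,-0.001,0,255],
    [-0.153,0,0.06,0.002,-0.001,0,255],
    [-0.153,0,0.12,0.002,-0.001,0,255],
    [-0.153,0,0.165,0.002,-0.001,0,255],
    [-0.153,0,0.165,0.002,-0.001,0,255],
  ],
)

```text
clock: 46.65
position: [0.4717, 0.1589, 0.0365]
tool_rot: [-3.134, 0.002, 1.588]
force: [0.9, 0.4, 1.3]
grip_width: -0.0002
```

```bash
python3 go.py .541 .159 .036 1.586
```

```text
46.65 [0.4717 0.1589 0.0365] [-3.134e+00  2.000e-03  1.588e+00] [-0.09  0.61 -0.47  2.03  0.46  0.62 -0.86] [0.9 0.4 1.3] -0.0002
[-0.0011, 0.0693, -0.0, -0.0077, 0.0022, 0.0017]
```

carry_out(
  series=[
    [-0.001,0.02,0,-0.004,0.001,0.001,255],
    [-0.001,0.035,0,-0.004,0.001,0.001,255],
    [-0.001,0.045,0,-0.004,0.001,0.001,255],
    [-0.001,0.052,0,-0.004,0.001,0.001,255],
    [-0.001,0.058,0,-0.004,0.001,0.001,255],
    [-0.001,0.064,0,-0.004,0.001,0.001,255],
    [-0.001,0.069,0,-0.004,0.001,0.001,255],
    [-0.001,0.069,0,-0.004,0.001,0.001,255],
    [-0.001,0.04,0,-0.004,0.001,0.001,255],
  ],
)

```text
clock: 47.78
position: [0.5148, 0.1583, 0.0393]
tool_rot: [3.139, -0.001, 1.584]
force: [-0.1, 1.3, 0.1]
grip_width: -0.0001
```

carry_out(
  series=[
    [0,-0.02,-0.04,0,0,0,255],
    [0,-0.02,-0.1,0,0,0,255],
    [0,-0.02,-0.16,0,0,0,0],
    [0,-0.02,-0.18,0,0,0,0],
    [0,-0.02,-0.18,0,0,0,0],
  ],
)

```text
clock: 48.4
position: [0.4943, 0.158, 0.2207]
tool_rot: [3.137, -0.0, 1.585]
force: [0.1, 0.4, -0.8]
grip_width: 0.0542
```

```bash
python3 meas.py pics/t26.png; python3 go.py .50 -.25 .25 1
```

```text
b1lie 937 [0.6446 0.3142 0.0844] [635.4 311.2] [ 82.8 121.8] 90.0
b2lie 952 [0.64   0.1522 0.0844] [625.6 159.7] [139.2  82.7] 0.7
48.45 [0.4937 0.1577 0.2193] [3.139 0.    1.585] [ 0.05  0.37 -0.61  1.83  0.25  1.01 -0.65] [ 0.  -0.6 -0.7] 0.0616
[-0.4078, 0.0007, -0.0306, 0.0028, -0.0007, 0.5846]
```

carry_out(
  series=[
    [-0.408,-0.02,-0.03,0,0,-0.4,0],
    [-0.408,-0.02,-0.03,0,0,-0.4,0],
    [-0.408,-0.02,-0.03,0,0,-0.4,0],
    [-0.408,-0.02,-0.03,0,0,-0.4,0],
    [-0.408,-0.02,-0.03,0,0,-0.4,0],
    [-0.408,-0.02,-0.03,0,0,-0.4,0],
    [-0.408,-0.02,-0.03,0,0,-0.4,0],
    [-0.408,-0.02,-0.03,0,0,-0.4,0],
  ],
)

```text
clock: 49.45
position: [0.4779, -0.2542, 0.2474]
tool_rot: [-3.141, -0.001, 1.979]
force: [0.9, 0.6, -0.5]
grip_width: 0.0856
```

```bash
python3 meas.py pics/t27.png
python3 - <<'E'
from h import *
p,d=imaging.grab_frame("scene"); cv2.imwrite("pics/s27.png",cv2.resize(p[120:420,100:500],None,fx=2,fy=2))
info=imaging.camera_info("top"); d=np.load("top0.npy"); P=cloud(d,info); p=cv2.imread("pics/top0.png")
# box side faces
m=np.zeros((480,640),bool); m[190:280,420:505]=1; m&=(P[...,2]>.097)&(P[...,2]<.114)
r=cv2.minAreaRect((P[m][:,:2]*1000).astype(np.float32));print(r)
b=cv2.boxPoints(r);print(b)
k=np.zeros((480,640),bool); k[248:268,432:454]=1; k&=(p.max(-1)<60); print(k.sum(),np.argwhere(k).mean(0)[::-1])
q=P[k];print(np.median(q,0)); 
q=q[(q[:,2]>.05)&(q[:,2]<.1)]; print(np.percentile(q,[5,50,95],axis=0)); u=np.array([np.cos(-.611),np.sin(-.611)]);w=np.array([-u[1],u[0]])
print("along",np.percentile(q[:,:2]@u,[2,50,98]),"across",np.percentile(q[:,:2]@w,[2,50,98]))
bc=np.array(r[0])/1000; print("box c along/across",bc@u,bc@w)
# scene
info=imaging.camera_info("scene"); d=np.load("scene0.npy"); P=cloud(d,info); p=cv2.imread("pics/scene0.png")
k=np.zeros((480,640),bool); k[312:335,188:208]=1; k&=(p.max(-1)<50); q=P[k]; q=q[(q[:,2]>.04)&(q[:,2]<.11)]
print(len(q),np.percentile(q,[5,50,95],axis=0));print("along",np.percentile(q[:,:2]@u,[2,50,98]),"across",np.percentile(q[:,:2]@w,[2,50,98]))
E
```

```text
b1lie 1316 [0.6257 0.3099 0.0842] [626.1 311.5] [141.3  83.7] 0.9
b2lie 1302 [0.6253 0.1586 0.0844] [625.6 159.5] [139.5  82.6] 0.6
((603.639892578125, -432.030517578125), (120.29714965820312, 153.8970947265625), 55.21821212768555)
[[ 506.1278  -437.53687]
 [ 632.5282  -525.3279 ]
 [ 701.152   -426.52417]
 [ 574.7516  -338.73315]]
67 [441.92537313 258.80597015]
[ 0.51103578 -0.36578275  0.08769121]
[[ 0.50174559 -0.37792887  0.08076074]
 [ 0.51103578 -0.36578275  0.08769121]
 [ 0.5225704  -0.35426095  0.0930063 ]]
along [0.61660042 0.62829952 0.64031791] across [-0.01889516 -0.00609506  0.00462193]
box c along/across 0.7422764029047132 -0.00756503280843307
145 [[ 0.49535005 -0.38196896  0.07147072]
 [ 0.51134275 -0.36744022  0.08506267]
 [ 0.52301734 -0.35431975  0.09039116]]
along [0.6145418  0.6292586  0.64044408] across [-0.02445975 -0.00751031  0.00516874]
```

View pics/s27.png

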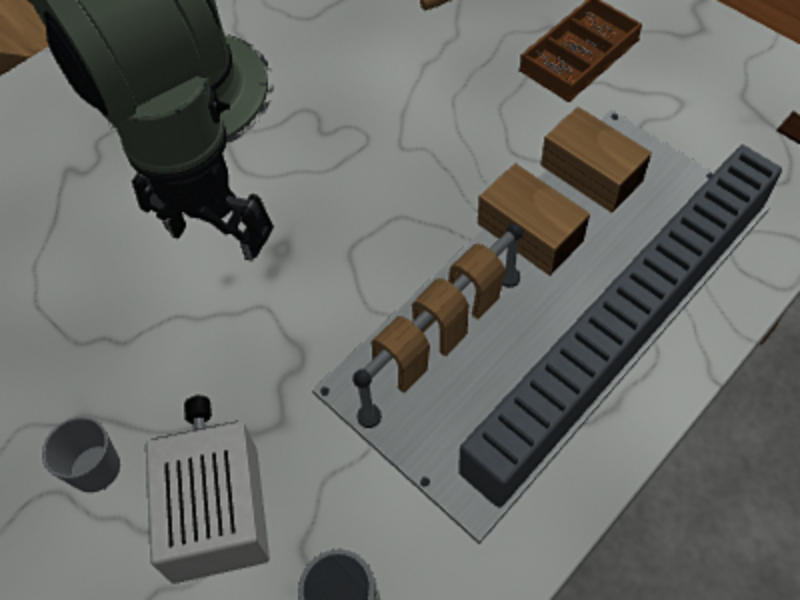

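View pics/t27.png

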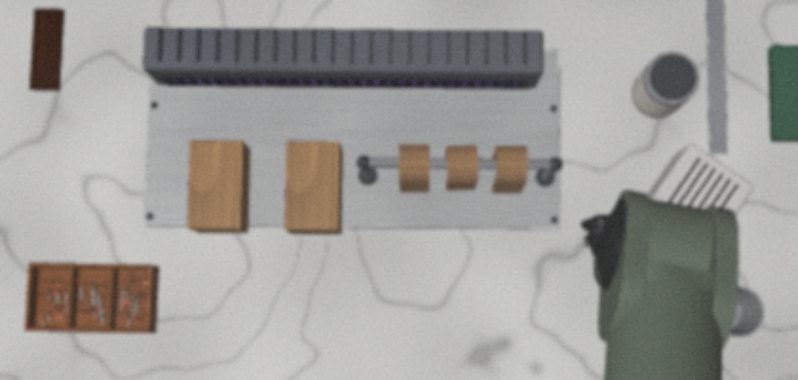

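```bash
python3 - <<'E'
from h import *
from scipy.spatial.transform import Rotation as R
p,d=imaging.grab_frame("scene");info=imaging.camera_info("scene");P=cloud(d,info)
s=telemetry.observe();Rm=R.from_euler("xyz",s["tool_rot"]).as_matrix()
r=(P-s["position"])@Rm
m=(abs(r[...,0])<.08)&(abs(r[...,1])<.08)&(r[...,2]>-.16)&(r[...,2]<.05)
q=r[m]
for lo in np.arange(-.16,.04,.01):
    k=(q[:,2]>=lo)&(q[:,2]<lo+.01)
    if k.sum()>2: print(round(lo,3),k.sum(),np.percentile(q[k,0],[3,97]).round(3),np.percentile(q[k,1],[3,97]).round(3))
E
python3 go.py .5044 -.3624 .2 2.534
```

```text
-0.16 142 [-0.013  0.011] [-0.064  0.067]
-0.15 148 [-0.019  0.009] [-0.067  0.067]
-0.14 132 [-0.02   0.009] [-0.068  0.069]
-0.13 118 [-0.018  0.008] [-0.067  0.07 ]
-0.12 137 [-0.017  0.01 ] [-0.068  0.071]
-0.11 150 [-0.013  0.009] [-0.071  0.073]
-0.1 55 [-0.013  0.003] [-0.069  0.067]
-0.09 27 [-0.011  0.002] [-0.049  0.055]
-0.08 52 [-0.011  0.007] [-0.051  0.055]
-0.07 49 [-0.011  0.01 ] [-0.056  0.055]
-0.06 34 [-0.011  0.006] [-0.05  0.05]
49.6 [ 0.4791 -0.2494  0.2481] [ 3.140e+00 -1.000e-03  1.986e+00] [ 0.79  0.37 -0.55  1.74  0.22  1.09  0.58] [0.2 0.8 0.4] 0.0857
[-0.1136, -0.0225, 0.0479, 0.0013, -0.0005, -0.5483]
```

carry_out(
  series=[
    [-0.114,-0.0225,0.048,0.001,0,-0.548,0],
    [-0.114,-0.0225,0.048,0.001,0,-0.548,0],
    [-0.114,-0.0225,0.048,0.001,0,-0.548,0],
    [-0.114,-0.0225,0.048,0.001,0,-0.548,0],
    [-0.114,-0.0225,0.048,0.001,0,-0.548,0],
    [-0.114,-0.0225,0.048,0.001,0,-0.548,0],
  ],
)

```text
clock: 50.35
position: [0.5051, -0.3631, 0.2016]
tool_rot: [-3.141, 0.002, 2.532]
force: [-0.4, 0.0, 0.4]
grip_width: 0.0859
```

```bash
python3 go.py .5044 -.3623 .02 2.534
python3 - <<'E'
from h import *
p,d=imaging.grab_frame("scene"); cv2.imwrite("pics/s28.png",cv2.resize(p[240:420,100:300],None,fx=3,fy=3))
E
```

```text
50.35 [ 0.5051 -0.3631  0.2016] [-3.141e+00  2.000e-03  2.532e+00] [ 0.93  0.57 -0.61  1.58  0.35  1.1   1.2 ] [-0.4  0.   0.4] 0.0859
[0.0014, 0.0003, 0.1816, -0.0001, 0.0022, -0.0023]
```

View pics/s28.png

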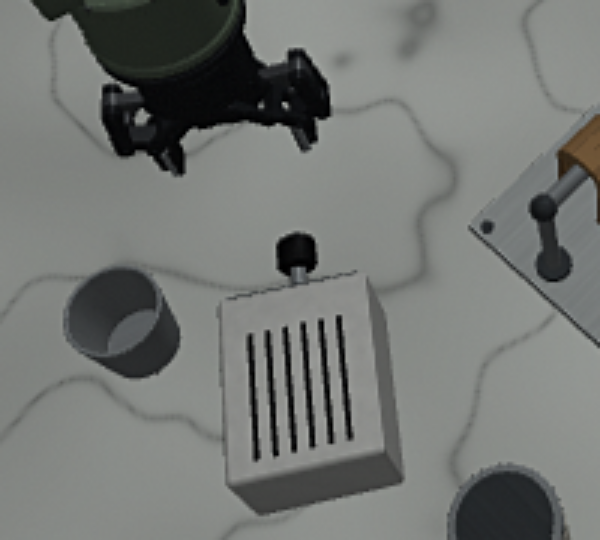

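carry_out(
  series=[
    [0.0005,0,0.06,0,0.002,-0.002,0],
    [0.0005,0,0.11,0,0.002,-0.002,0],
    [0.0005,0,0.14,0,0.002,-0.002,0],
    [0.0005,0,0.165,0,0.002,-0.002,0],
    [0.0005,0,0.181,0,0.002,-0.002,0],
    [0.0005,0,0.181,0,0.002,-0.002,0],
  ],
)

```text
clock: 51.15
position: [0.5043, -0.3633, 0.0196]
tool_rot: [3.142, -0.002, 2.535]
force: [0.4, 0.0, 1.0]
grip_width: 0.0857
```

```bash
python3 go.py .5044 -.3623 .02 2.534
python3 - <<'E'
from h import *
p,d=imaging.grab_frame("scene"); cv2.imwrite("pics/s29.png",cv2.resize(p[240:420,100:300],None,fx=3,fy=3))
E
```

```text
51.15 [ 0.5043 -0.3633  0.0196] [ 3.142e+00 -2.000e-03  2.535e+00] [ 0.87  0.79 -0.51  1.71  0.51  0.78  1.08] [0.4 0.  1. ] 0.0857
[0.0005, 0.0009, -0.0004, 0.0001, -0.0016, 0.0006]
```

View pics/s29.png

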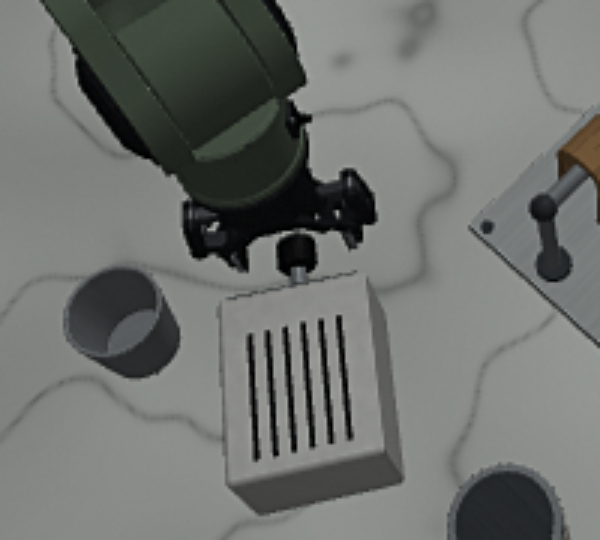

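carry_out(
  series=[
    [0,0,0,0,0,0,200],
    [0,0,0,0,0,0,200],
    [0,0,0,0,0,0,200],
    [0,0,0,0,0,0,200],
    [0,0,0,0,0,0,200],
    [0,0,0,0,0,0,200],
  ],
  force=60,
)

```text
clock: 51.95
position: [0.5041, -0.3646, 0.0207]
tool_rot: [-3.14, -0.0, 2.534]
force: [-5.4, -2.3, 10.4]
grip_width: 0.0298
```

Gripped (about 30 mm). Pull along tool +x by ~17 mm.

carry_out(
  series=[
    [0.003,0,0,0,0,0,200],
    [0.006,0,0,0,0,0,200],
    [0.009,0,0,0,0,0,200],
    [0.012,0,0,0,0,0,200],
    [0.015,0,0,0,0,0,200],
    [0.017,0,0,0,0,0,200],
    [0.017,0,0,0,0,0,200],
  ],
)

```text
clock: 52.82
position: [0.4909, -0.3554, 0.0209]
tool_rot: [-3.141, 0.002, 2.534]
force: [-0.5, -6.3, 5.6]
grip_width: 0.03
```

```bash
python3 go.py .5044 -.3623 .02 2.534
python3 - <<'E'
from h import *
p,d=imaging.grab_frame("scene"); cv2.imwrite("pics/s30.png",cv2.resize(p[280:380,130:250],None,fx=5,fy=5))
E
```

```text
52.83 [ 0.4909 -0.3554  0.0209] [-3.141e+00  2.000e-03  2.534e+00] [ 0.87  0.76 -0.51  1.76  0.51  0.76  1.06] [-0.5 -6.3  5.6] 0.03
[-0.015, 0.0021, 0.0009, -0.0009, 0.0017, 0.0002]
```

View pics/s30.png

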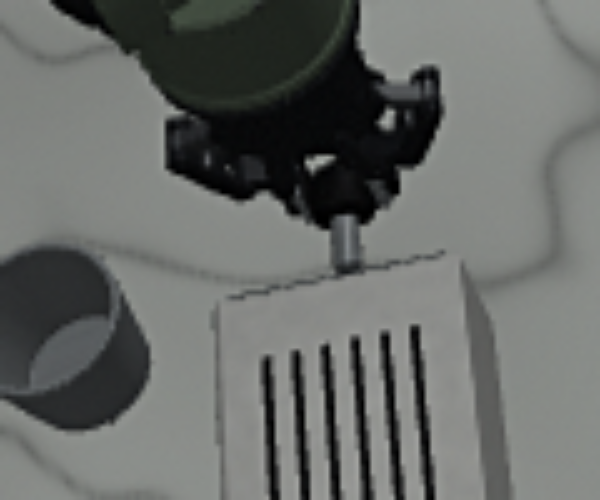

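carry_out(
  series=[
    [0.002,0,0,0,0,0,200],
    [0.002,0,0,0,0,0,200],
    [0.002,0,0,0,0,0,200],
    [0.002,0,0,0,0,0,200],
    [0.002,0,0,0,0,0,200],
    [0.002,0,0,0,0,0,200],
    [0.002,0,0,0,0,0,200],
    [0.002,0,0,0,0,0,200],
    [0.002,0,0,0,0,0,200],
    [0.002,0,0,0,0,0,200],
  ],
)

```text
clock: 54.12
position: [0.4909, -0.3554, 0.0211]
tool_rot: [-3.141, 0.005, 2.534]
force: [10.4, -13.5, -4.5]
grip_width: 0.0299
```

```bash
python3 meas.py pics/t31.png
python3 - <<'E'
from h import *
p,d=imaging.grab_frame("scene"); cv2.imwrite("pics/s31.png",cv2.resize(p[120:420,100:500],None,fx=2,fy=2))
E
```

```text
b1lie 1323 [0.6285 0.3474 0.0841] [629.4 348.9] [ 83.5 140.7] 88.5
b2lie 1302 [0.6253 0.1586 0.0842] [625.6 159.1] [139.5  81.8] 0.2
```

View pics/s31.png

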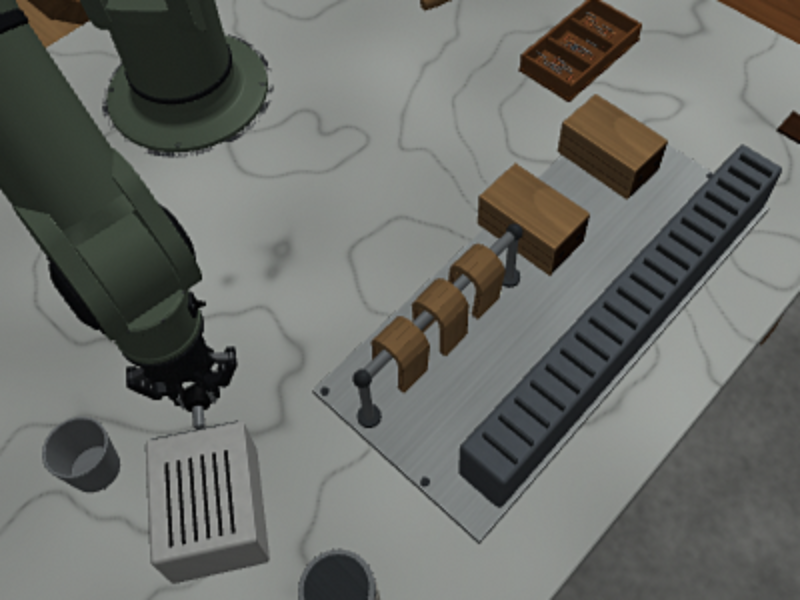

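carry_out(
  series=[
    [-0.001,0,0,0,0,0,200],
    [-0.001,0,0,0,0,0,200],
    [-0.001,0,0,0,0,0,200],
    [-0.001,0,0,0,0,0,200],
    [-0.001,0,0,0,0,0,200],
    [-0.001,0,0,0,0,0,200],
    [-0.001,0,0,0,0,0,200],
    [-0.001,0,0,0,0,0,200],
    [-0.001,0,0,0,0,0,200],
    [-0.001,0,0,0,0,0,200],
  ],
)

```text
clock: 55.48
position: [0.4909, -0.3554, 0.021]
tool_rot: [-3.141, 0.003, 2.534]
force: [5.9, -10.6, 1.1]
grip_width: 0.0296
```

carry_out(
  series=[
    [0,0,0,0,0,0,200],
    [0,0,0,0,0,0,200],
    [0,0,0,0,0,0,200],
    [0,0,0,0,0,0,200],
    [0,0,0,0,0,0,200],
    [0,0,0,0,0,0,200],
    [0,0,0,0,0,0,200],
    [0,0,0,0,0,0,200],
    [0,0,0,0,0,0,200],
    [0,0,0,0,0,0,200],
  ],
)

```text
clock: 56.72
position: [0.491, -0.3554, 0.021]
tool_rot: [-3.141, 0.003, 2.534]
force: [5.2, -10.0, 0.7]
grip_width: 0.0298
```

carry_out(
  series=[
    [0,0,0,0,0,0,200],
    [0,0,0,0,0,0,200],
    [0,0,0,0,0,0,200],
    [0,0,0,0,0,0,200],
    [0,0,0,0,0,0,200],
    [0,0,0,0,0,0,200],
    [0,0,0,0,0,0,200],
    [0,0,0,0,0,0,200],
    [0,0,0,0,0,0,200],
    [0,0,0,0,0,0,200],
  ],
)

```text
clock: 57.98
position: [0.4909, -0.3554, 0.021]
tool_rot: [-3.141, 0.003, 2.534]
force: [5.2, -10.3, 1.0]
grip_width: 0.0299
```

carry_out(
  series=[
    [0,0,0,0,0,0,200],
    [0,0,0,0,0,0,200],
    [0,0,0,0,0,0,200],
    [0,0,0,0,0,0,200],
    [0,0,0,0,0,0,200],
    [0,0,0,0,0,0,200],
    [0,0,0,0,0,0,200],
    [0,0,0,0,0,0,200],
    [0,0,0,0,0,0,200],
    [0,0,0,0,0,0,200],
  ],
)

```text
clock: 59.22
position: [0.4909, -0.3554, 0.021]
tool_rot: [-3.141, 0.003, 2.534]
force: [5.4, -9.6, 0.9]
grip_width: 0.0298
```

carry_out(
  series=[
    [0,0,0,0,0,0,200],
    [0,0,0,0,0,0,200],
    [0,0,0,0,0,0,200],
    [0,0,0,0,0,0,200],
    [0,0,0,0,0,0,200],
    [0,0,0,0,0,0,200],
    [0,0,0,0,0,0,200],
    [0,0,0,0,0,0,200],
    [0,0,0,0,0,0,200],
    [0,0,0,0,0,0,200],
  ],
)

```text
clock: 60.48
position: [0.491, -0.3554, 0.021]
tool_rot: [-3.141, 0.003, 2.534]
force: [5.4, -10.0, 0.5]
grip_width: 0.0297
```

carry_out(
  series=[
    [0,0,0,0,0,0,200],
    [0,0,0,0,0,0,200],
    [0,0,0,0,0,0,200],
    [0,0,0,0,0,0,200],
    [0,0,0,0,0,0,200],
    [0,0,0,0,0,0,200],
    [0,0,0,0,0,0,200],
    [0,0,0,0,0,0,200],
    [0,0,0,0,0,0,200],
    [0,0,0,0,0,0,200],
  ],
)

```text
clock: 61.72
position: [0.491, -0.3555, 0.021]
tool_rot: [-3.141, 0.004, 2.534]
force: [5.7, -10.5, 1.0]
grip_width: 0.0295
```

carry_out(
  series=[
    [0,0,0,0,0,0,200],
    [0,0,0,0,0,0,200],
    [0,0,0,0,0,0,200],
    [0,0,0,0,0,0,200],
    [0,0,0,0,0,0,200],
    [0,0,0,0,0,0,200],
    [0,0,0,0,0,0,200],
    [0,0,0,0,0,0,200],
    [0,0,0,0,0,0,200],
    [0,0,0,0,0,0,200],
  ],
)

```text
clock: 62.98
position: [0.4909, -0.3554, 0.021]
tool_rot: [-3.141, 0.003, 2.534]
force: [5.6, -10.0, 0.4]
grip_width: 0.0297
```

```bash
python3 meas.py pics/t32.png; python3 go.py .5044 -.3641 .021 2.534
python3 - <<'E'
from h import *
p,d=imaging.grab_frame("scene"); cv2.imwrite("pics/s32.png",cv2.resize(p[120:420,100:500],None,fx=2,fy=2))
E
```

```text
b1lie 1320 [0.6285 0.3474 0.084 ] [629.3 348.8] [ 83.  140.1] 88.9
b2lie 1301 [0.6252 0.1586 0.0843] [625.8 159.1] [141.2  81.9] 0.5
63.02 [ 0.4909 -0.3555  0.021 ] [-3.141e+00  3.000e-03  2.534e+00] [ 0.87  0.76 -0.51  1.76  0.52  0.75  1.06] [ 5.  -9.4  0.3] 0.03
[-0.016, 0.0006, 0.0, -0.0005, 0.0034, 0.0001]
```

View pics/s32.png

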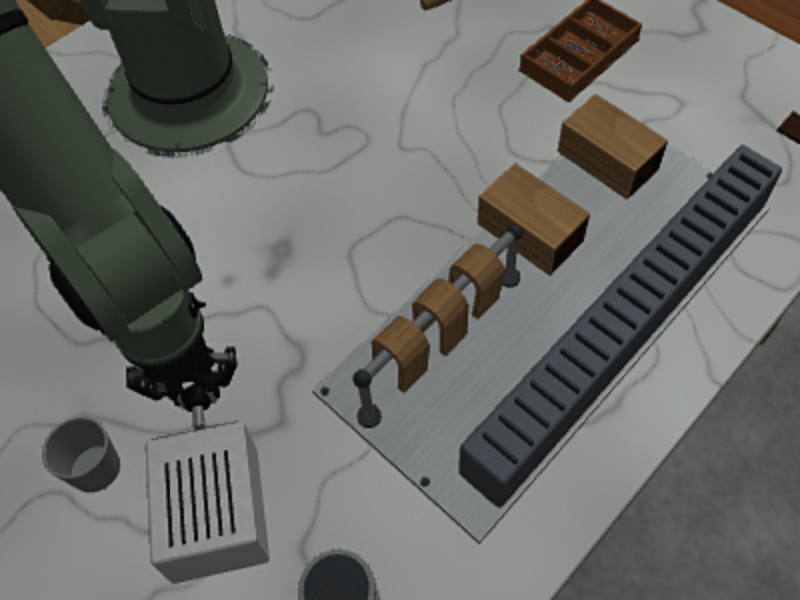

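carry_out(
  series=[
    [-0.004,0,0,0,0,0,200],
    [-0.008,0,0,0,0,0,200],
    [-0.012,0,0,0,0,0,200],
    [-0.016,0,0,0,0,0,200],
    [-0.018,0,0,0,0,0,200],
    [-0.02,0,0,0,0,0,200],
    [-0.02,0,0,0,0,0,200],
  ],
)

```text
clock: 63.95
position: [0.504, -0.3646, 0.0205]
tool_rot: [-3.14, -0.004, 2.534]
force: [-17.3, 6.6, 22.0]
grip_width: 0.0298
```

carry_out(
  series=[
    [0.002,0,0,0,0,0,200],
    [0.002,0,0,0,0,0,0],
    [0.002,0,0,0,0,0,0],
    [0.002,0,0,0,0,0,0],
    [0.002,0,0,0,0,0,0],
    [0.002,0,-0.05,0,0,0,0],
    [0.002,0,-0.1,0,0,0,0],
    [0.002,0,-0.16,0,0,0,0],
    [0.06,0,-0.2,0,0,0,0],
    [0.1,0,-0.2,0,0,0,0],
  ],
)

```text
clock: 65.2
position: [0.4239, -0.3073, 0.2221]
tool_rot: [-3.141, 0.003, 2.535]
force: [0.3, -0.3, 0.6]
grip_width: 0.0854
```

```bash
python3 meas.py pics/t33.png
python3 - <<'E'
from h import *
p,d=imaging.grab_frame("scene"); cv2.imwrite("pics/s33.png",cv2.resize(p[120:420,100:500],None,fx=2,fy=2))
a=cv2.imread("pics/scene0.png")
cv2.imwrite("pics/kn.png",np.hstack([cv2.resize(x[305:350,175:225],None,fx=7,fy=7) for x in (a,p)]))
E
```

```text
b1lie 1324 [0.6286 0.3476 0.0842] [629.9 348.6] [ 83.6 141.8] 89.2
b2lie 1297 [0.6251 0.1586 0.0844] [625.9 159.4] [139.9  82.7] 0.7
```

View pics/s33.png

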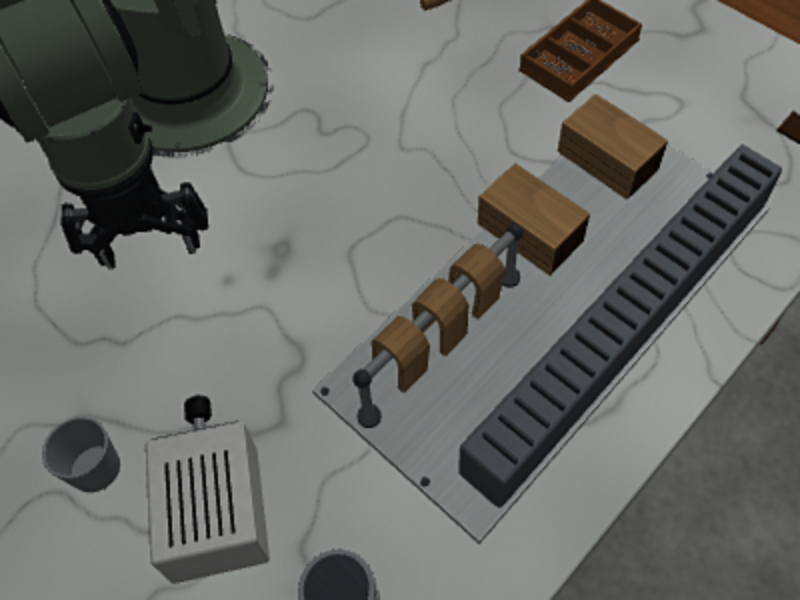

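View pics/kn.png

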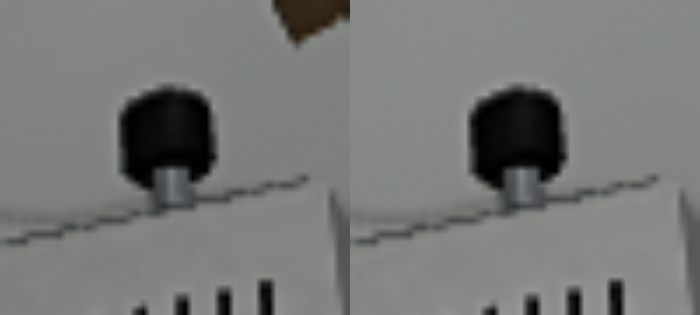

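The knob looks the same as at the start, so it is home. All parts are in place and the arm is clear.

```bash
python3 -c "
from workcell import ticket
print(ticket.job_done())"
```

```text
the job is handed in; nothing more can be done
None
```

I loaded the station, flash-cured the parts and handed the job in at about 65 s of the 210 s allowed. No verdict was reported.

**Parts:** Two blocks and three yokes were present. All three yokes hang crown-up on the bar, by image only; I did not measure their lean. I gripped each block, set it against the plate edge and tipped it over. Both then stuck out about 3 cm, so I pushed them 20 mm further in.

**Lamp:** I pulled the knob about 16 mm to its stop and held it there about 10 s, then pushed it home. It looks the same as in the first picture.

**Last checks:** The lower ends of both blocks are about 5–10 mm before the edge, within about 3° of square. Their top faces are at 0.084 m, as they should be. The tray and pot look unmoved, and the arm is clear.

**What disagreed or changed:**
- **Tool length:** In the images the fingertips end about 3–4 cm short of the reported TCP. My first push on block 2 therefore passed over its top, and I corrected the heights after that.
- **First tip:** Block 2 first balanced part-way over and needed a second push.
- **Plate edge:** By touch it came out about 4 mm farther away than I had measured in the image.
- **Knock:** Between the check before the knob pull and the first one with the lamp on, block 1 was moved about 37 mm to the left. It stayed flat and square within limits, so I left it there.

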